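# Clear the painter's bench: nest the mixing pots, stack the paint tins

### The job

Clear up the painter's bench. Nest the empty white mixing pots upright in the wide low tub in size order, each fully down inside the next larger one that is there, and stack all the closed metal paint tins lid up in one square column on the middle of the plywood board, their long sides along the board's long sides. Leave the tub standing on the bench and leave the brush jar and the other two jars alone.

Things in the scene. Friction and masses are not known exactly. Their poses are not given: they have to be found in the camera images.
- tub: The widest and lowest vessel: an open white plastic tub with a plain rim, outer diameter 94 mm at the rim tapering to 85 mm at the foot, 60 mm high, wall 3 mm, bottom 5 mm thick, about 170 g, loose on the bench. Origin: centre of its underside, z up. The pots go into it. Always present.
- pot_large: The largest white open plastic mixing pot, upright: outer diameter 68 mm at the rim tapering to 61 mm at the foot, 74 mm high, wall 3 mm, bottom 5 mm thick, about 80 g. Origin: centre of its underside, z up. May be absent. Fully down in a wider vessel its rim stands 19 mm or more above that one's rim, so it can be held by its outside near the rim all the way.
- pot_medium: The medium white open plastic mixing pot, upright: outer diameter 50 mm at the rim tapering to 45 mm at the foot, 88 mm high, wall 3 mm, bottom 5 mm thick, about 70 g. Origin: centre of its underside, z up. May be absent. Fully down in a wider vessel its rim stands 19 mm or more above that one's rim, so it can be held by its outside near the rim all the way.
- pot_small: The small, narrow and tall white open plastic mixing pot, upright: outer diameter 34 mm at the rim tapering to 31 mm at the foot, 102 mm high, wall 3 mm, bottom 5 mm thick, about 60 g. Origin: centre of its underside, z up. May be absent. Fully down in a wider vessel its rim stands 19 mm or more above that one's rim, so it can be held by its outside near the rim all the way.
- board: Thin plain plywood board fixed to the bench, 130 mm (its x) by 90 mm (its y) by 10 mm high. Origin: centre of its underside. The column of tins stands on it. Always present.
- tin1: Closed flat metal paint tin with its lid on, 100 mm long (its x) by 60 mm wide (its y) by 32 mm high, 130 to 250 g, lying flat, lid up. All tins are alike. Origin: centre of its underside, z up. May be absent.
- tin2: Closed flat metal paint tin with its lid on, 100 mm long (its x) by 60 mm wide (its y) by 32 mm high, 130 to 250 g, lying flat, lid up. All tins are alike. Origin: centre of its underside, z up. May be absent.
- tin3: Closed flat metal paint tin with its lid on, 100 mm long (its x) by 60 mm wide (its y) by 32 mm high, 130 to 250 g, lying flat, lid up. All tins are alike. Origin: centre of its underside, z up. May be absent.
- tin4: Closed flat metal paint tin with its lid on, 100 mm long (its x) by 60 mm wide (its y) by 32 mm high, 130 to 250 g, lying flat, lid up. All tins are alike. Origin: centre of its underside, z up. May be absent.
- tin5: Closed flat metal paint tin with its lid on, 100 mm long (its x) by 60 mm wide (its y) by 32 mm high, 130 to 250 g, lying flat, lid up. All tins are alike. Origin: centre of its underside, z up. May be absent.
- brush_jar: Bystander: terracotta-coloured jar of brushes, 80 mm across, 280 mm tall with the brushes, standing at the side near the robot. Origin: centre of its underside. Leave alone.
- paint_jar: Bystander: full closed paint jar, 72 mm across, 85 mm high, at the far edge of the work area. Origin: centre of its underside. Leave alone.
- medium_jar: Bystander: closed amber glass jar, 56 mm across, 100 mm high, at the far edge of the work area. Origin: centre of its underside. Leave alone.
Mind the look-alikes: they are no part of the job. Leave any blue or yellow look-alike of the tin3 alone.

How it is judged:
By the outcome, as a careful person would: the job done as asked, in the order asked, and still so for the second after the job is handed in, with the robot touching nothing.
Of pot_large, pot_medium, pot_small only 2 to 3 are there at a start; the rules pass over those that are not, and their reading is None.
Of tin1, tin2, tin3, tin4, tin5 only 4 to 5 are there at a start; the rules pass over those that are not, and their reading is None.
At some moment in a run one of tub, pot_large may be knocked a few centimetres aside while the robot is not near it.
It also fails if it takes over 210 s, if anything falls off the work surface, if the arm or the gripper's body presses on something with over 40 N, if the wrist force passes 120 N, or if a joint passes its speed limit or range.

### The arm

A 6-joint arm with a two-finger parallel gripper is mounted at the origin on the work surface. World frame = base frame: x ahead of the robot, y to its left, z up, the work surface at z = 0. Lengths are in mm, angles in rad, forces in N, time in s.
With the tool pointing down it reaches from about 350 to 775 mm from the base axis. Payload 7.3 kg.
Tool frame: the origin (TCP) lies at the very end of the fingers, on their centre line; the grasp point (between the pads) lies 19 mm behind it; z points along the fingers, y is the line along which they close (so a half turn about z gives the same grasp; the last joint's range is limited). The gripper opens to 92 mm and grips with 3 to 60 N. Pads are 19 mm wide; open, the fingers measure 130 mm over their backs; the gripper's body (75 mm by 190 mm) begins 47 mm behind the grasp point.
Start: joints at [1.048, 0.342, 1.524, -0, 1.275, -0.146], TCP at [193.159, 488.195, 226.741] pointing down, gripper open.
Joint ranges: [-2.53, 2.53], [-0.77, 2.02], [0.04, 2.7], [-1, 4.14], [0.28, 2.66], [-3.11, 3.11]. Speed limits (rad/s): [2.57, 2.57, 3.14, 3.14, 3.14, 3.14].

### API

Orientations are given as [roll, pitch, yaw] about the fixed x, y, z axes, in that order (R = Rz(yaw) Ry(pitch) Rx(roll)).
In Python, from plant import get_obs, optics, ticket, finder gives the robot as it stands.
- The arm moves only by the tool send_rows, never from a script. Its arguments are lists of equal length, an entry for each row: "offset": the shift along the tool's x, y, z scaled (see below), a list of three; "delta_rot": the turn, a rotation vector about the tool's x, y, z scaled (see below), a list of three. In form: {"offset": [[dx, dy, dz], ...], "delta_rot": [[rx, ry, rz], ...]}. A call has 1 to 8 rows; each row is the pose to reach, as a shift and turn from the pose commanded when the call began, along the tool's axes at that moment, turning the shorter way round; what a row does not reach only later rows make up. The controller multiplies each number of a shift by 120 mm and each number of a turn by 360 degrees. A row lasts 1/8 s, in which the tool goes at most 62.5 mm and 10.7 degrees, less where a joint would pass 70% of its speed; a pose out of reach is approached as far as the arm can. A call with a number of a shift or a turn outside -1 to 1 is refused whole. A call with a gripper value outside its range is refused whole. "grip" is the opening, from 0 (shut) to 1 (fully open), set as the call begins (left out, the last holds). The fingers move at their own pace and stop on an object; the grip force is fixed at half the most. Time passes only in rows, so rows that repeat a pose let the fingers close. It gives the time, the measured TCP pose, the force, the opening and the grip force at its end, in the units of the state.
- get_obs(): the state, without advancing time (a new reading comes with each control period).
- optics.capture(name): name is "scene" or "top"; returns the picture (400x640x3 uint8, red, green, blue); there is no depth.
- optics.get_calibration(name): a dict with "fx", "fy", "cx", "cy" (pixels), "k1" (the pictures are not rectified: a ray, as slopes to the right and down, at radius r is drawn at 1 + k1 r^2 times it, then the intrinsics apply), "world_from_camera" (4x4, takes a point from camera to world coordinates). Camera axes: x right, y down, z forward; pixel columns grow to the right and rows downward; lengths in mm; the calibration is good to about 2 mm. A picture is of the moment at which its call begins. get_calibration takes no time and is no camera call.
- ticket.close_job(): hands the job in; it is judged then, once.
Trained networks look in the newest picture that a camera, given by its name, has taken for a name from the list of things; names that differ only in an ending like _2 or _b are one class to them, and where a whole thing is asked for, a point or a joint stands for the part that bears it (a point fixed in the world has none). Each returns a list of dicts, best first, with "confidence" (0 to 1); they miss things now and then, are a little off and sometimes report something else, mostly with a low value. They report only what shows in the picture. A call takes as long as a camera call. They do not tell look-alikes from the thing itself.
- finder.boxes_of(target, camera): "box" ([left, top, right, bottom] in pixels, round what is visible of it).
- finder.silhouettes(target, camera): "region" (400x640 bool, what is visible of it) and "box" ([left, top, right, bottom] in pixels, round what is visible of it).
- finder.pinpoint(target, camera): "uv" ([column, row] in pixels: a listed point, or the origin of a listed thing).
The state is a dict: "time": time; "joint_positions": joint angles; "dq": joint speeds; "tau": joint torques, N m; "tool_pos": TCP position; "tcp_rot": TCP orientation; "contact_force": force on the tool from outside, world axes, zero at the start; "moment": the same for the moment, N m; "grip_width": finger opening in mm; "finger_force": force on a finger pad.
Only numpy, scipy, OpenCV 4.12 (cv2) and the standard library are available. Lean on these libraries where they do the work, as an engineer would, in place of code of your own. Each camera call takes 0.05 s, during which the arm holds its last target. There are 200 camera calls.

## Working session

There is one attempt and no reset: what is moved stays moved. The work goes in short steps, Python scripts to look and compute and a tool call to move; the robot and the scene stay as the last step left them, time stands still between calls to the robot, and variables do not carry over. Pictures are saved under pics/ and viewed, at most 14 in all, crops included, and the job is handed in when it is done.

Besides the shell and the picture viewer there is one more tool, called after "Emit:" by a JSON object that holds its "name" and its "arguments", one argument or row to a line. send_rows: Moves the arm, as the interface text tells. Its arguments: {"type":"object","properties":{"offset":{"type":"array"},"delta_rot":{"type":"array"},"grip":{"type":"number"}},"required":["offset","delta_rot"]}

```bash
mkdir -p pics; ls; cat > h.py <<'E'
import numpy as np, cv2
from plant import get_obs, optics, ticket, finder
def save(cam,name):
    im=optics.capture(cam); cv2.imwrite(f'pics/{name}.png',im[:,:,::-1]); return im
def pix2w(cam,uv,z):
    c=optics.get_calibration(cam); T=np.array(c['world_from_camera'])
    d=np.array([(uv[0]-c['cx'])/c['fx'],(uv[1]-c['cy'])/c['fy']]); s=d.copy()
    for _ in range(20): s=d/(1+c['k1']*(s@s))
    r=T[:3,:3]@np.array([s[0],s[1],1]); o=T[:3,3]
    return o+r*(z-o[2])/r[2]
def w2pix(cam,p):
    c=optics.get_calibration(cam); T=np.array(c['world_from_camera'])
    q=T[:3,:3].T@(np.array(p,float)-T[:3,3]); s=q[:2]/q[2]; s=s*(1+c['k1']*(s@s))
    return np.array([s[0]*c['fx']+c['cx'],s[1]*c['fy']+c['cy']])
E
python3 - <<'E'
from h import *
save('top','t0'); save('scene','s0')
for c in('top','scene'):
    k=optics.get_calibration(c); print(k['fx'],k['k1'],np.round(k['world_from_camera'],2).tolist())
o=get_obs(); print(o)
E
```

```text
pics
362.4081179521836 -0.0804088126741584 [[-0.14, -0.97, 0.21, 347.47], [-0.99, 0.13, -0.03, -9.87], [-0.0, -0.21, -0.98, 1139.66], [0.0, 0.0, 0.0, 1.0]]
475.83849886746947 -0.14316144777010223 [[0.8, 0.45, -0.39, 1176.24], [0.6, -0.59, 0.54, -858.45], [0.01, -0.67, -0.74, 1214.53], [0.0, 0.0, 0.0, 1.0]]
{'time': 0.1, 'joint_positions': array([ 1.04795982e+00,  3.42640018e-01,  1.52491536e+00,  6.43879144e-06,
        1.27538994e+00, -1.45982203e-01]), 'dq': array([ 0.00029279, -0.00068274, -0.00132107, -0.00042668, -0.00034535,
        0.00086501]), 'tau': array([ 1.62463002e-03, -4.32000089e+01, -2.44697160e+01,  7.19416095e-02,
        5.25989919e-02, -1.07857122e-05]), 'tool_pos': array([192.9871117 , 487.85866962, 226.12335959]), 'tcp_rot': array([-3.14025528e+00, -2.02855267e-04,  2.76473634e+00]), 'contact_force': array([ 0.21979515, -0.02126239, -0.14327638]), 'moment': array([-0.00471246, -0.06364252,  0.01470691]), 'finger_force': 0.0, 'grip_width': 91.58919454643421}
```

View pics/t0.png

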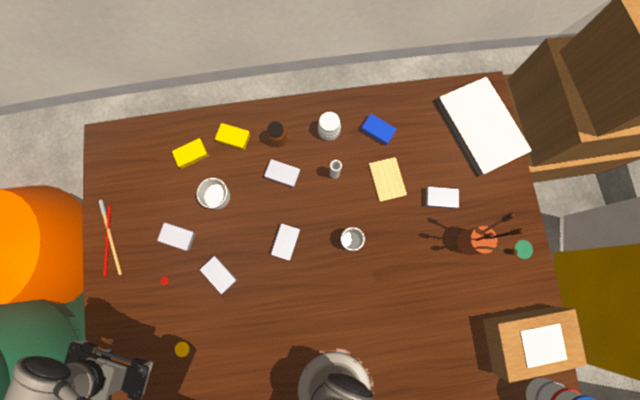

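View pics/s0.png

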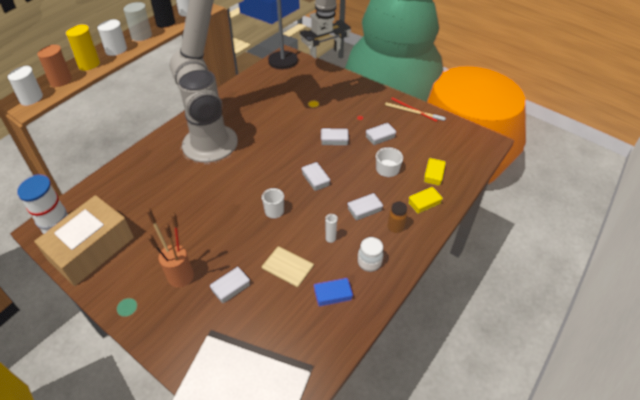

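The top view shows five white tins near (283,172), (175,236), (285,242), (218,275) and (442,197). The tub is at (213,193), pots at (352,238) and (335,169), and the board at (388,179). The look-alikes are blue (378,129) and yellow (190,153), (232,136).

```bash
cat >> h.py <<'E'
from scipy.optimize import minimize
def box3(L,W,z0,z1):
    return lambda p: np.array([[p[0]+np.cos(p[2])*a-np.sin(p[2])*b,p[1]+np.sin(p[2])*a+np.cos(p[2])*b,z] for a in(-L/2,L/2) for b in(-W/2,W/2) for z in(z0,z1)])
def cup(dt,df,h,z0=0):
    t=np.linspace(0,2*np.pi,40,endpoint=False)
    return lambda p: np.array([[p[0]+r*np.cos(a),p[1]+r*np.sin(a),z] for r,z in((df/2,z0),(dt/2,z0+h)) for a in t])
SH={'tin':box3(100,60,0,32),'board':box3(130,90,0,10),'tub':cup(94,85,60),'pot_large':cup(68,61,74),'pot_medium':cup(50,45,88),'pot_small':cup(34,31,102)}
S=8
def fit(shape,masks,p0):
    """masks: {cam: bool region}; returns pose, IoU loss"""
    prep={}
    for c,m in masks.items():
        x,y,w,h=cv2.boundingRect(m.astype(np.uint8)); x0,y0,x1,y1=max(x-12,0),max(y-12,0),min(x+w+12,640),min(y+h+12,400)
        big=cv2.resize(m[y0:y1,x0:x1].astype(np.float32),None,fx=S,fy=S,interpolation=cv2.INTER_LINEAR)>.5
        prep[c]=(x0,y0,big)
    def loss(p):
        s=0
        P=shape(p)
        for c,(x0,y0,big) in prep.items():
            uv=np.array([w2pix(c,q) for q in P]); uv=(uv-[x0,y0]+.5)*S-.5
            im=np.zeros(big.shape,np.uint8); hull=cv2.convexHull(uv.astype(np.float32))
            cv2.fillPoly(im,[np.round(hull*16).astype(np.int32)],1,shift=4); im=im>0
            s+=1-(im&big).sum()/max((im|big).sum(),1)
        return s/len(prep)
    n=len(p0); sim=np.array([p0]+[np.array(p0)+d for d in np.diag([15,15,.25][:n])])
    r=minimize(loss,p0,method='Nelder-Mead',options=dict(initial_simplex=sim,xatol=.05,fatol=1e-4,maxiter=150))
    return r.x,r.fun
def regs(name,cams=('top','scene')):
    return {c:[d for d in finder.silhouettes(name,c) if d['confidence']>.3] for c in cams}
def cen(m,c,z):
    ys,xs=np.nonzero(m); return pix2w(c,(xs.mean(),ys.mean()),z)[:2]
def locate(name,cams=('top','scene'),imgs=None):
    out=[]; z={'tin':20,'board':8,'tub':35,'pot_large':40,'pot_medium':45,'pot_small':50}[name]
    R=regs('tin1' if name=='tin' else name,cams)
    for d in R[cams[0]]:
        m=d['region']; 
        if m.sum()<20: continue
        c0=cen(m,cams[0],z); ms={cams[0]:m}
        for k in cams[1:]:
            b=[(np.hypot(*(cen(e['region'],k,z)-c0)),i) for i,e in enumerate(R[k]) if e['region'].sum()>20]
            if b and min(b)[0]<35: ms[k]=R[k][min(b)[1]]['region']
        col=None if imgs is None else np.median(imgs[cams[0]][m],0)
        if name in('tin','board'):
            best=min((fit(SH[name],ms,[*c0,a]) for a in(0,.8,1.57,2.36)),key=lambda r:r[1])
        else: best=fit(SH[name],ms,list(c0))
        out.append((best[0],best[1],len(ms),d['confidence'],col))
    return out
E
python3 - <<'E'
from h import *
im={c:optics.capture(c) for c in('top','scene')}
for n in SH:
    for p,l,k,cf,col in locate(n,imgs=im): print(n,np.round(p,3),'loss %.3f'%l,k,'%.2f'%cf,col)
E
```

```text
Traceback (most recent call last):
  File "h.py", line 58, in locate
    best=min((fit(SH[name],ms,[*c0,a]) for a in(0,.8,1.57,2.36)),key=lambda r:r[1])
  File "h.py", line 58, in <genexpr>
    best=min((fit(SH[name],ms,[*c0,a]) for a in(0,.8,1.57,2.36)),key=lambda r:r[1])
              ~~~^^^^^^^^^^^^^^^^^^^^^
  File "h.py", line 40, in fit
    r=minimize(loss,p0,method='Nelder-Mead',options=dict(initial_simplex=sim,xatol=.05,fatol=1e-4,maxiter=150))
  File "h.py", line 34, in loss
    uv=np.array([w2pix(c,q) for q in P]); uv=(uv-[x0,y0]+.5)*S-.5
                 ~~~~~^^^^^
  File "h.py", line 12, in w2pix
    c=optics.get_calibration(cam); T=np.array(c['world_from_camera'])
ValueError: time passes only in moves, steps and waits
```

```bash
python3 - <<'E'
s=open('h.py').read()
s=s.replace("c=optics.get_calibration(cam)","c=cal(cam)").replace("def pix2w","import functools\n@functools.lru_cache\ndef cal(cam): return optics.get_calibration(cam)\ndef pix2w",1)
open('h.py','w').write(s)
E
cat > loc.py <<'E'
import sys
from h import *
im={c:optics.capture(c) for c in('top','scene')}
for n in sys.argv[1:] or SH:
    for p,l,k,cf,col in locate(n,imgs=im): print(n,np.round(p,3),'loss %.3f'%l,k,'%.2f'%cf,col)
o=get_obs();print(o['time'])
E
time python3 loc.py
```

```text
tin [ 518.925 -419.25     1.358] loss 0.081 2 0.90 [251. 247. 247.]
tin [667.775  72.824   1.098] loss 0.116 2 0.89 [242. 235. 235.]
tin [ 775.084 -257.637    0.88 ] loss 0.077 2 0.77 [ 58. 109. 225.]
tin [ 4.4836e+02  8.7279e+01 -4.4200e-01] loss 0.097 2 0.73 [245. 239. 239.]
tin [815.643 221.745   1.133] loss 0.106 2 0.73 [253. 234.   0.]
tin [777.628 368.296   1.901] loss 0.088 2 0.73 [253. 234.   0.]
tin [510.287 428.402   1.14 ] loss 0.099 2 0.55 [241.  234.  233.5]
board [ 6.06702e+02 -2.60684e+02  9.60000e-02] loss 0.058 2 0.87 [252. 235. 159.]
tub [624.822 294.619] loss 0.050 2 0.92 [219. 208. 193.]
pot_large [ 426.599 -112.958] loss 0.081 2 0.77 [183. 170. 157.]
pot_large [506.238 420.013] loss 0.239 1 0.59 [241. 234. 234.]
pot_medium [617.217 302.997] loss 0.549 1 0.68 [222. 214. 198.]
pot_medium [661.426  80.215] loss 0.523 1 0.41 [242. 235. 235.]
pot_small [803.902 -97.255] loss 0.606 1 0.58 [248.  242.5 232. ]
pot_small [647.502 -94.789] loss 0.092 2 0.54 [156.5 144.5 135. ]
1.0
real	0m3.819s
user	0m2.500s
sys	0m0.032s
```

```bash
cat > plan.py <<'E'
"""plan.py 'x y z yaw' ... : rows from the tracked commanded pose (cmd.json); yaw '-' keeps. Trailing 'r=NN' sets mm per row."""
import sys,json,math
from h import *
try: P=json.load(open('cmd.json'))
except FileNotFoundError: P=[193.159,488.195,226.741,2.76474]
o=get_obs(); e=np.array(P[:3])-o['tool_pos']; print('cmd-meas',np.round(e,1),'yaw',round((P[3]-o['tcp_rot'][2]+math.pi)%(2*math.pi)-math.pi,3),'t',round(o['time'],1))
P=np.array(P); step=45
for a in sys.argv[1:]:
    if a.startswith('r='): step=float(a[2:]); continue
    v=a.split(); T=np.array([float(q) if q!='-' else P[i] for i,q in enumerate(v)])
    while np.abs(T-P).max()>.08 and (np.abs(T-P)[:3].max()>.08 or abs(T-P)[3]>.004):
        c,s=math.cos(P[3]),math.sin(P[3]); D=T-P
        d=np.array([c*D[0]+s*D[1],s*D[0]-c*D[1],-D[2]]); 
        n=max(1,math.ceil(np.linalg.norm(d)/step),math.ceil(abs(D[3])/math.radians(9.5)))
        f=min(1,118/max(np.abs(d).max(),1e-9),8/n); k=max(1,math.ceil(n*f-1e-9))
        R=[[np.round(d*f*i/k/120,3).tolist(),round(-D[3]*f*i/k/2/math.pi,3)] for i in range(1,k+1)]
        print(json.dumps({'offset':[r[0] for r in R]}).replace(' ',''),json.dumps([[0,0,r[1]] for r in R]).replace(' ',''))
        w=np.array(R[-1][0])*120; P=P+np.array([c*w[0]+s*w[1],s*w[0]-c*w[1],-w[2],-R[-1][1]*2*math.pi])
json.dump(P.tolist(),open('cmd.json','w')); print('end',np.round(P,2),'q1',round(math.atan2(P[1],P[0]),2),'q6',round(math.atan2(P[1],P[0])+math.pi/2-P[3],2))
E
python3 - <<'E'
from h import *
for c in('top','scene'): optics.capture(c)
for n in('pot_large','tub','board','pot_small'):
    for c in('top','scene'):
        for p,l,k,cf,col in locate(n,(c,))[:1]: print(n,c,np.round(p,2),'%.3f'%l)
for c in('top','scene'):
  for n in('tin1','brush_jar','paint_jar','medium_jar'):
    print(c,n,[(np.round(cen(d['region'],c,15)).tolist(),round(d['confidence'],2)) for d in finder.silhouettes(n,c) if d['region'].sum()>10])
E
python3 plan.py '440 180 180 -' '427 -113 150 -'
```

```text
pot_large top [ 426.75 -114.62] 0.067
pot_large scene [ 426.9 -111.3] 0.121
tub top [625.11 293.22] 0.043
tub scene [623.88 294.93] 0.027
board top [ 6.0590e+02 -2.5897e+02  8.0000e-02] 0.066
board scene [ 6.0635e+02 -2.6036e+02  8.0000e-02] 0.080
pot_small top [646.74 -95.16] 0.088
pot_small scene [647.8  -92.65] 0.067
top tin1 [([816.0, 220.0], 0.98), ([669.0, 73.0], 0.94), ([775.0, -258.0], 0.9), ([511.0, 428.0], 0.87), ([379.0, 305.0], 0.85), ([519.0, -424.0], 0.75), ([449.0, 88.0], 0.6), ([778.0, 366.0], 0.58)]
top brush_jar [([367.0, -524.0], 0.64)]
top paint_jar [([808.0, -100.0], 0.67)]
top medium_jar [([804.0, 76.0], 0.89)]
scene tin1 [([668.0, 75.0], 0.97), ([777.0, 373.0], 0.92), ([774.0, -258.0], 0.88), ([509.0, 432.0], 0.87), ([446.0, 91.0], 0.86), ([519.0, -419.0], 0.83), ([374.0, 307.0], 0.71), ([816.0, 225.0], 0.57)]
scene brush_jar [([309.0, -457.0], 0.73)]
scene paint_jar [([410.0, -96.0], 0.73), ([790.0, -81.0], 0.62)]
scene medium_jar [([628.0, -66.0], 0.66), ([778.0, 103.0], 0.56)]
cmd-meas [ 0. -0.  0.] yaw -0.0 t 1.9
{"offset":[[-0.246,-0.14,0.034],[-0.492,-0.281,0.067],[-0.737,-0.421,0.101],[-0.983,-0.561,0.134]]} [[0,0,-0.0],[0,0,-0.0],[0,0,-0.0],[0,0,-0.0]]
{"offset":[[-0.246,-0.14,0.034],[-0.492,-0.281,0.067],[-0.738,-0.421,0.101],[-0.983,-0.561,0.134]]} [[0,0,-0.0],[0,0,-0.0],[0,0,-0.0],[0,0,-0.0]]
{"offset":[[-0.297,-0.17,0.041],[-0.595,-0.339,0.081],[-0.892,-0.509,0.122]]} [[0,0,-0.0],[0,0,-0.0],[0,0,-0.0]]
{"offset":[[-0.113,-0.328,0.035],[-0.226,-0.656,0.071],[-0.339,-0.983,0.106]]} [[0,0,-0.0],[0,0,-0.0],[0,0,-0.0]]
{"offset":[[-0.113,-0.328,0.035],[-0.226,-0.656,0.071],[-0.34,-0.983,0.106]]} [[0,0,-0.0],[0,0,-0.0],[0,0,-0.0]]
{"offset":[[-0.119,-0.344,0.038]]} [[0,0,-0.0]]
end [ 427.06 -112.99  149.94    2.76] q1 -0.26 q6 -1.45
```

Emit:
{"name": "send_rows", "arguments": {
  "offset": [
    [-0.246, -0.14, 0.034],
    [-0.492, -0.281, 0.067],
    [-0.737, -0.421, 0.101],
    [-0.983, -0.561, 0.134]
  ],
  "delta_rot": [
    [0, 0, 0],
    [0, 0, 0],
    [0, 0, 0],
    [0, 0, 0]
  ]
}}

```text
time: 2.4
tool_pos: [278.7, 381.4, 210.6]
tcp_rot: [3.141, 0.0, 2.765]
contact_force: [-0.1, 0.5, 0.5]
grip_width: 91.9
finger_force: 0.0
```

Emit:
{"name": "send_rows", "arguments": {
  "offset": [
    [-0.246, -0.14, 0.034],
    [-0.492, -0.281, 0.067],
    [-0.738, -0.421, 0.101],
    [-0.983, -0.561, 0.134]
  ],
  "delta_rot": [
    [0, 0, 0],
    [0, 0, 0],
    [0, 0, 0],
    [0, 0, 0]
  ]
}}

```text
time: 2.9
tool_pos: [363.7, 275.3, 194.6]
tcp_rot: [3.141, 0.0, 2.765]
contact_force: [-0.1, -0.3, 0.6]
grip_width: 92.3
finger_force: 0.0
```

Emit:
{"name": "send_rows", "arguments": {
  "offset": [
    [-0.297, -0.17, 0.041],
    [-0.595, -0.339, 0.081],
    [-0.892, -0.509, 0.122]
  ],
  "delta_rot": [
    [0, 0, 0],
    [0, 0, 0],
    [0, 0, 0]
  ]
}}

```text
time: 3.28
tool_pos: [440.9, 178.9, 179.9]
tcp_rot: [3.141, 0.0, 2.765]
contact_force: [-0.0, 0.0, 0.0]
grip_width: 91.9
finger_force: 0.0
```

Emit:
{"name": "send_rows", "arguments": {
  "offset": [
    [-0.113, -0.328, 0.035],
    [-0.226, -0.656, 0.071],
    [-0.339, -0.983, 0.106]
  ],
  "delta_rot": [
    [0, 0, 0],
    [0, 0, 0],
    [0, 0, 0]
  ]
}}

```text
time: 3.65
tool_pos: [434.5, 54.1, 167.2]
tcp_rot: [3.141, 0.0, 2.765]
contact_force: [1.3, -0.8, 0.1]
grip_width: 91.3
finger_force: 0.0
```

Emit:
{"name": "send_rows", "arguments": {
  "offset": [
    [-0.113, -0.328, 0.035],
    [-0.226, -0.656, 0.071],
    [-0.34, -0.983, 0.106]
  ],
  "delta_rot": [
    [0, 0, 0],
    [0, 0, 0],
    [0, 0, 0]
  ]
}}

```text
time: 4.03
tool_pos: [429.0, -70.7, 154.5]
tcp_rot: [3.141, 0.001, 2.765]
contact_force: [0.1, -0.8, 0.8]
grip_width: 91.7
finger_force: 0.0
```

Emit:
{"name": "send_rows", "arguments": {
  "offset": [
    [-0.119, -0.344, 0.038]
  ],
  "delta_rot": [
    [0, 0, 0]
  ]
}}

```text
time: 4.15
tool_pos: [427.1, -114.3, 150.0]
tcp_rot: [3.141, 0.001, 2.765]
contact_force: [1.0, 0.2, -0.6]
grip_width: 91.8
finger_force: 0.0
```

```bash
python3 - <<'E'
from h import *
save('top','t1');save('scene','s1');print(get_obs()['tool_pos'])
for n in('pot_large','tub'):
    for c in('top','scene'):
        for p,l,k,cf,col in locate(n,(c,))[:1]: print(n,c,np.round(p,2),'%.3f'%l)
E
python3 plan.py '427 -113 60 -'
```

```text
[ 427.12193179 -116.2768978   149.69293242]
pot_large scene [ 428.01 -112.02] 0.048
tub top [624.45 292.82] 0.042
tub scene [623.8 295.3] 0.028
cmd-meas [ 0.  -0.7 -0. ] yaw -0.0 t 4.5
{"offset":[[0.0,-0.0,0.375],[0.0,-0.0,0.75]]} [[0,0,-0.0],[0,0,-0.0]]
end [ 427.06 -112.99   59.94    2.76] q1 -0.26 q6 -1.45
```

Emit:
{"name": "send_rows", "arguments": {
  "offset": [
    [0, 0, 0.375],
    [0, 0, 0.75],
    [0, 0, 0.75],
    [0, 0, 0.75]
  ],
  "delta_rot": [
    [0, 0, 0],
    [0, 0, 0],
    [0, 0, 0],
    [0, 0, 0]
  ]
}}

```text
time: 4.95
tool_pos: [428.0, -112.7, 61.2]
tcp_rot: [3.142, 0.002, 2.766]
contact_force: [0.6, 0.3, -0.7]
grip_width: 91.3
finger_force: 0.0
```

Emit:
{"name": "send_rows", "arguments": {
  "offset": [
    [0, 0, 0],
    [0, 0, 0],
    [0, 0, 0],
    [0, 0, 0],
    [0, 0, 0],
    [0, 0, 0]
  ],
  "delta_rot": [
    [0, 0, 0],
    [0, 0, 0],
    [0, 0, 0],
    [0, 0, 0],
    [0, 0, 0],
    [0, 0, 0]
  ],
  "grip": 0
}}

```text
time: 5.7
tool_pos: [427.5, -113.2, 60.5]
tcp_rot: [3.142, 0.001, 2.765]
contact_force: [-1.4, -0.1, 6.3]
grip_width: 66.2
finger_force: 30.1
```

```bash
python3 plan.py '427 -113 160 -' '624 294 160 -'
```

```text
cmd-meas [-0.5  0.3 -0.6] yaw 0.0 t 5.7
{"offset":[[0.0,-0.0,-0.278],[0.0,-0.0,-0.556],[0.0,-0.0,-0.834]]} [[0,0,-0.0],[0,0,-0.0],[0,0,-0.0]]
{"offset":[[-0.024,0.328,0.0],[-0.048,0.656,0.0],[-0.073,0.983,0.0]]} [[0,0,-0.0],[0,0,-0.0],[0,0,-0.0]]
{"offset":[[-0.024,0.328,0.0],[-0.048,0.656,0.0],[-0.073,0.983,0.0]]} [[0,0,-0.0],[0,0,-0.0],[0,0,-0.0]]
{"offset":[[-0.024,0.328,0.0],[-0.048,0.656,0.0],[-0.072,0.983,0.0]]} [[0,0,-0.0],[0,0,-0.0],[0,0,-0.0]]
{"offset":[[-0.02,0.269,0.0],[-0.04,0.539,0.0],[-0.06,0.808,0.0]]} [[0,0,-0.0],[0,0,-0.0],[0,0,-0.0]]
end [623.99 293.94 160.02   2.76] q1 0.44 q6 -0.75
```

Emit:
{"name": "send_rows", "arguments": {
  "offset": [
    [0, 0, -0.278],
    [0, 0, -0.556],
    [0, 0, -0.834]
  ],
  "delta_rot": [
    [0, 0, 0],
    [0, 0, 0],
    [0, 0, 0]
  ]
}}

```text
time: 6.08
tool_pos: [426.7, -112.8, 160.8]
tcp_rot: [3.141, -0.001, 2.765]
contact_force: [0.8, -0.1, -0.1]
grip_width: 66.0
finger_force: 30.1
```

Emit:
{"name": "send_rows", "arguments": {
  "offset": [
    [-0.024, 0.328, 0],
    [-0.048, 0.656, 0],
    [-0.073, 0.983, 0]
  ],
  "delta_rot": [
    [0, 0, 0],
    [0, 0, 0],
    [0, 0, 0]
  ]
}}

```text
time: 6.45
tool_pos: [478.8, -5.5, 159.9]
tcp_rot: [3.142, -0.0, 2.764]
contact_force: [-0.3, -1.3, -0.8]
grip_width: 65.8
finger_force: 30.1
```

Emit:
{"name": "send_rows", "arguments": {
  "offset": [
    [-0.024, 0.328, 0],
    [-0.048, 0.656, 0],
    [-0.073, 0.983, 0]
  ],
  "delta_rot": [
    [0, 0, 0],
    [0, 0, 0],
    [0, 0, 0]
  ]
}}

```text
time: 6.82
tool_pos: [530.3, 101.1, 159.7]
tcp_rot: [-3.141, -0.001, 2.765]
contact_force: [0.2, -0.9, -0.7]
grip_width: 65.2
finger_force: 30.1
```

Emit:
{"name": "send_rows", "arguments": {
  "offset": [
    [-0.024, 0.328, 0],
    [-0.048, 0.656, 0],
    [-0.072, 0.983, 0]
  ],
  "delta_rot": [
    [0, 0, 0],
    [0, 0, 0],
    [0, 0, 0]
  ]
}}

```text
time: 7.2
tool_pos: [581.8, 207.6, 159.5]
tcp_rot: [-3.141, -0.001, 2.765]
contact_force: [0.5, -0.1, -0.7]
grip_width: 65.7
finger_force: 30.1
```

Emit:
{"name": "send_rows", "arguments": {
  "offset": [
    [-0.02, 0.269, 0],
    [-0.04, 0.539, 0],
    [-0.06, 0.808, 0]
  ],
  "delta_rot": [
    [0, 0, 0],
    [0, 0, 0],
    [0, 0, 0]
  ]
}}

```text
time: 7.58
tool_pos: [624.1, 294.8, 159.3]
tcp_rot: [-3.141, -0.001, 2.765]
contact_force: [0.6, -0.3, -0.9]
grip_width: 65.8
finger_force: 30.1
```

```bash
python3 - <<'E'
from h import *
save('scene','s2');save('top','t2');o=get_obs();print(o['tool_pos'],o['grip_width'],o['finger_force'])
for n in('tub','pot_large'):
    for c in('top','scene'):
        for p,l,k,cf,col in locate(n,(c,))[:1]: print(n,c,np.round(p,2),'%.3f'%l)
E
python3 plan.py '624 294 66 -' r=15
```

```text
[624.10348428 296.57617814 158.76498226] 65.99265768053728 30.073452370706946
tub top [615.18 277.08] 0.603
tub scene [626.34 292.63] 0.129
pot_large scene [575.61 402.91] 0.172
cmd-meas [0.4 0.9 0.4] yaw 0.0 t 7.9
{"offset":[[0.0,0.0,0.261],[0.0,0.0,0.522],[0.0,0.0,0.784]]} [[0,0,-0.0],[0,0,-0.0],[0,0,-0.0]]
end [623.99 293.94  65.94   2.76] q1 0.44 q6 -0.75
```

View pics/s2.png

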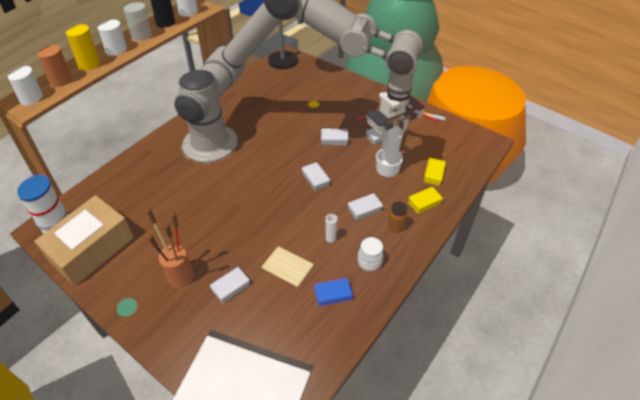

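The pot (389,145) hangs right above the tub (389,165), and the tub has not moved.

Emit:
{"name": "send_rows", "arguments": {
  "offset": [
    [0, 0, 0.2],
    [0, 0, 0.4],
    [0, 0, 0.55],
    [0, 0, 0.68],
    [0, 0, 0.74],
    [0, 0, 0.784],
    [0, 0, 0.784]
  ],
  "delta_rot": [
    [0, 0, 0],
    [0, 0, 0],
    [0, 0, 0],
    [0, 0, 0],
    [0, 0, 0],
    [0, 0, 0],
    [0, 0, 0]
  ]
}}

```text
time: 8.75
tool_pos: [624.3, 294.1, 66.3]
tcp_rot: [3.141, 0.001, 2.765]
contact_force: [-0.2, -0.1, -1.4]
grip_width: 65.9
finger_force: 30.1
```

Emit:
{"name": "send_rows", "arguments": {
  "offset": [
    [0, 0, 0],
    [0, 0, 0],
    [0, 0, 0],
    [0, 0, 0]
  ],
  "delta_rot": [
    [0, 0, 0],
    [0, 0, 0],
    [0, 0, 0],
    [0, 0, 0]
  ],
  "grip": 1
}}

```text
time: 9.25
tool_pos: [624.1, 294.0, 66.1]
tcp_rot: [3.141, 0.0, 2.765]
contact_force: [1.0, 0.3, -0.4]
grip_width: 91.3
finger_force: 0.0
```

```bash
python3 plan.py '624 294 150 -' '646 -94 170 -'
```

```text
cmd-meas [-0.1 -0.1 -0.1] yaw -0.0 t 9.2
{"offset":[[0.0,0.0,-0.35],[0.0,0.0,-0.7]]} [[0,0,-0.0],[0,0,-0.0]]
{"offset":[[-0.114,-0.246,-0.014],[-0.228,-0.492,-0.028],[-0.341,-0.738,-0.042],[-0.455,-0.983,-0.056]]} [[0,0,-0.0],[0,0,-0.0],[0,0,-0.0],[0,0,-0.0]]
{"offset":[[-0.114,-0.246,-0.014],[-0.228,-0.492,-0.028],[-0.341,-0.737,-0.042],[-0.455,-0.983,-0.056]]} [[0,0,-0.0],[0,0,-0.0],[0,0,-0.0],[0,0,-0.0]]
{"offset":[[-0.15,-0.324,-0.018],[-0.3,-0.648,-0.037],[-0.45,-0.972,-0.055]]} [[0,0,-0.0],[0,0,-0.0],[0,0,-0.0]]
end [645.99 -93.94 169.98   2.76] q1 -0.14 q6 -1.34
```

Emit:
{"name": "send_rows", "arguments": {
  "offset": [
    [0, 0, -0.35],
    [0, 0, -0.7]
  ],
  "delta_rot": [
    [0, 0, 0],
    [0, 0, 0]
  ]
}}

```text
time: 9.5
tool_pos: [623.7, 293.9, 150.5]
tcp_rot: [-3.141, -0.001, 2.765]
contact_force: [0.3, 0.6, -0.6]
grip_width: 91.6
finger_force: 0.0
```

Emit:
{"name": "send_rows", "arguments": {
  "offset": [
    [-0.114, -0.246, -0.014],
    [-0.228, -0.492, -0.028],
    [-0.341, -0.738, -0.042],
    [-0.455, -0.983, -0.056]
  ],
  "delta_rot": [
    [0, 0, 0],
    [0, 0, 0],
    [0, 0, 0],
    [0, 0, 0]
  ]
}}

```text
time: 10.0
tool_pos: [631.3, 163.2, 156.8]
tcp_rot: [3.141, 0.0, 2.765]
contact_force: [-0.5, 0.6, -0.1]
grip_width: 91.7
finger_force: 0.0
```

Emit:
{"name": "send_rows", "arguments": {
  "offset": [
    [-0.114, -0.246, -0.014],
    [-0.228, -0.492, -0.028],
    [-0.341, -0.737, -0.042],
    [-0.455, -0.983, -0.056]
  ],
  "delta_rot": [
    [0, 0, 0],
    [0, 0, 0],
    [0, 0, 0],
    [0, 0, 0]
  ]
}}

```text
time: 10.5
tool_pos: [638.7, 33.4, 163.6]
tcp_rot: [3.141, 0.0, 2.765]
contact_force: [0.4, -0.5, -0.3]
grip_width: 91.8
finger_force: 0.0
```

Emit:
{"name": "send_rows", "arguments": {
  "offset": [
    [-0.15, -0.324, -0.018],
    [-0.3, -0.648, -0.037],
    [-0.45, -0.972, -0.055]
  ],
  "delta_rot": [
    [0, 0, 0],
    [0, 0, 0],
    [0, 0, 0]
  ]
}}

```text
time: 10.88
tool_pos: [646.0, -95.3, 170.2]
tcp_rot: [3.141, 0.0, 2.765]
contact_force: [1.1, 0.5, 0.1]
grip_width: 91.8
finger_force: 0.0
```

```bash
cat > one.py <<'E'
import sys
from h import *
save('scene',sys.argv[1]+'s');save('top',sys.argv[1]+'t');o=get_obs();print(np.round(o['tool_pos'],1),o['time'])
for n in sys.argv[2:]:
    for c in('top','scene'):
        for p,l,k,cf,col in locate(n,(c,)): print(n,c,np.round(p,2),'%.3f'%l,'%.2f'%cf)
E
python3 one.py a tub pot_large pot_small; python3 plan.py '647 -94 80 -'
```

```text
[646.1 -98.6 170.1] 10.975
tub top [623.21 291.49] 0.599 0.70
tub top [ 583.59 -252.19] 0.298 0.39
tub scene [625.39 291.77] 0.481 0.71
pot_large top [624.46 295.61] 0.079 0.61
pot_large scene [618.59 303.99] 0.348 0.80
cmd-meas [-0.  -1.4  0. ] yaw -0.002 t 11.3
{"offset":[[-0.004,0.001,0.375],[-0.008,0.003,0.75]]} [[0,0,-0.0],[0,0,-0.0]]
end [647.02 -93.95  79.98   2.76] q1 -0.14 q6 -1.34
```

Emit:
{"name": "send_rows", "arguments": {
  "offset": [
    [-0.004, 0.001, 0.375],
    [-0.008, 0.003, 0.75],
    [-0.008, 0.003, 0.75],
    [-0.008, 0.003, 0.75]
  ],
  "delta_rot": [
    [0, 0, 0],
    [0, 0, 0],
    [0, 0, 0],
    [0, 0, 0]
  ]
}}

```text
time: 11.78
tool_pos: [648.2, -93.5, 81.8]
tcp_rot: [3.141, 0.002, 2.766]
contact_force: [-0.7, 0.3, 0.6]
grip_width: 91.8
finger_force: 0.0
```

Emit:
{"name": "send_rows", "arguments": {
  "offset": [
    [0, 0, 0],
    [0, 0, 0],
    [0, 0, 0],
    [0, 0, 0],
    [0, 0, 0],
    [0, 0, 0],
    [0, 0, 0],
    [0, 0, 0]
  ],
  "delta_rot": [
    [0, 0, 0],
    [0, 0, 0],
    [0, 0, 0],
    [0, 0, 0],
    [0, 0, 0],
    [0, 0, 0],
    [0, 0, 0],
    [0, 0, 0]
  ],
  "grip": 0
}}

```text
time: 12.78
tool_pos: [647.0, -93.9, 79.9]
tcp_rot: [-3.142, -0.0, 2.765]
contact_force: [-0.8, 0.3, -1.2]
grip_width: 33.2
finger_force: 30.0
```

```bash
python3 plan.py '647 -94 195 -' '624 295 195 -'
```

```text
cmd-meas [ 0.  -0.   0.1] yaw -0.0 t 12.8
{"offset":[[0.0,-0.0,-0.319],[0.0,-0.0,-0.639],[0.0,-0.0,-0.958]]} [[0,0,-0.0],[0,0,-0.0],[0,0,-0.0]]
{"offset":[[0.115,0.246,-0.0],[0.229,0.492,-0.0],[0.344,0.738,-0.0],[0.458,0.983,-0.0]]} [[0,0,-0.0],[0,0,-0.0],[0,0,-0.0],[0,0,-0.0]]
{"offset":[[0.115,0.246,-0.0],[0.229,0.492,-0.0],[0.344,0.738,-0.0],[0.458,0.983,-0.0]]} [[0,0,-0.0],[0,0,-0.0],[0,0,-0.0],[0,0,-0.0]]
{"offset":[[0.152,0.326,-0.0],[0.303,0.651,-0.0],[0.455,0.977,-0.0]]} [[0,0,-0.0],[0,0,-0.0],[0,0,-0.0]]
end [624.01 294.97 194.94   2.76] q1 0.44 q6 -0.75
```

Emit:
{"name": "send_rows", "arguments": {
  "offset": [
    [0, 0, -0.319],
    [0, 0, -0.639],
    [0, 0, -0.958]
  ],
  "delta_rot": [
    [0, 0, 0],
    [0, 0, 0],
    [0, 0, 0]
  ]
}}

```text
time: 13.15
tool_pos: [646.9, -93.8, 195.9]
tcp_rot: [3.141, -0.0, 2.765]
contact_force: [0.5, -0.3, 0.5]
grip_width: 33.0
finger_force: 30.0
```

Emit:
{"name": "send_rows", "arguments": {
  "offset": [
    [0.115, 0.246, 0],
    [0.229, 0.492, 0],
    [0.344, 0.738, 0],
    [0.458, 0.983, 0]
  ],
  "delta_rot": [
    [0, 0, 0],
    [0, 0, 0],
    [0, 0, 0],
    [0, 0, 0]
  ]
}}

```text
time: 13.65
tool_pos: [639.1, 37.0, 194.8]
tcp_rot: [3.142, -0.0, 2.765]
contact_force: [-0.6, 0.0, -1.9]
grip_width: 33.4
finger_force: 30.0
```

Emit:
{"name": "send_rows", "arguments": {
  "offset": [
    [0.115, 0.246, 0],
    [0.229, 0.492, 0],
    [0.344, 0.738, 0],
    [0.458, 0.983, 0]
  ],
  "delta_rot": [
    [0, 0, 0],
    [0, 0, 0],
    [0, 0, 0],
    [0, 0, 0]
  ]
}}

```text
time: 14.15
tool_pos: [631.4, 167.0, 194.8]
tcp_rot: [3.142, -0.0, 2.765]
contact_force: [0.4, -0.1, -0.4]
grip_width: 33.5
finger_force: 30.0
```

```bash
python3 one.py b tub pot_large
```

```text
[630.9 169.3 194.7] 14.25
tub top [715.96 306.07] 0.898 0.54
tub scene [624.22 295.52] 0.606 0.88
pot_large scene [615.83 310.44] 0.362 0.78
```

Emit:
{"name": "send_rows", "arguments": {
  "offset": [
    [0.152, 0.326, 0],
    [0.303, 0.651, 0],
    [0.455, 0.977, 0],
    [0.455, 0.977, 0],
    [0.455, 0.977, 0]
  ],
  "delta_rot": [
    [0, 0, 0],
    [0, 0, 0],
    [0, 0, 0],
    [0, 0, 0],
    [0, 0, 0]
  ]
}}

```text
time: 15.08
tool_pos: [624.3, 293.7, 194.8]
tcp_rot: [-3.141, 0.0, 2.764]
contact_force: [0.3, -0.8, -0.4]
grip_width: 33.0
finger_force: 30.0
```

```bash
python3 plan.py '624 295 92 -'
```

```text
cmd-meas [-0.3  1.2  0.2] yaw 0.001 t 15.1
{"offset":[[0.0,0.0,0.286],[0.0,0.0,0.572],[0.0,0.0,0.858]]} [[0,0,-0.0],[0,0,-0.0],[0,0,-0.0]]
end [624.01 294.97  91.98   2.76] q1 0.44 q6 -0.75
```

Emit:
{"name": "send_rows", "arguments": {
  "offset": [
    [0, 0, 0.2],
    [0, 0, 0.4],
    [0, 0, 0.58],
    [0, 0, 0.72],
    [0, 0, 0.81],
    [0, 0, 0.858],
    [0, 0, 0.858]
  ],
  "delta_rot": [
    [0, 0, 0],
    [0, 0, 0],
    [0, 0, 0],
    [0, 0, 0],
    [0, 0, 0],
    [0, 0, 0],
    [0, 0, 0]
  ]
}}

```text
time: 15.95
tool_pos: [624.1, 294.9, 92.0]
tcp_rot: [3.141, 0.0, 2.765]
contact_force: [-0.6, 0.1, 0.2]
grip_width: 33.3
finger_force: 30.0
```

Emit:
{"name": "send_rows", "arguments": {
  "offset": [
    [0, 0, 0],
    [0, 0, 0],
    [0, 0, 0],
    [0, 0, 0],
    [0, 0, 0],
    [0, 0, 0]
  ],
  "delta_rot": [
    [0, 0, 0],
    [0, 0, 0],
    [0, 0, 0],
    [0, 0, 0],
    [0, 0, 0],
    [0, 0, 0]
  ],
  "grip": 1
}}

```text
time: 16.7
tool_pos: [624.0, 295.0, 92.0]
tcp_rot: [3.141, 0.0, 2.765]
contact_force: [-0.5, -0.7, -0.0]
grip_width: 88.6
finger_force: 0.0
```

```bash
python3 plan.py '624 295 200 -' '590 150 200 -'
```

```text
cmd-meas [-0. -0. -0.] yaw -0.0 t 16.7
{"offset":[[0.0,0.0,-0.3],[0.0,0.0,-0.6],[0.0,0.0,-0.9]]} [[0,0,-0.0],[0,0,-0.0],[0,0,-0.0]]
{"offset":[[-0.036,-0.246,-0.0],[-0.073,-0.492,-0.0],[-0.109,-0.738,-0.0],[-0.145,-0.983,-0.0]]} [[0,0,-0.0],[0,0,-0.0],[0,0,-0.0],[0,0,-0.0]]
{"offset":[[-0.036,-0.245,-0.0]]} [[0,0,-0.0]]
end [589.97 149.95 199.98   2.76] q1 0.25 q6 -0.95
```

Emit:
{"name": "send_rows", "arguments": {
  "offset": [
    [0, 0, -0.3],
    [0, 0, -0.6],
    [0, 0, -0.9]
  ],
  "delta_rot": [
    [0, 0, 0],
    [0, 0, 0],
    [0, 0, 0]
  ]
}}

```text
time: 17.08
tool_pos: [623.9, 294.9, 201.1]
tcp_rot: [3.142, -0.0, 2.765]
contact_force: [-0.0, -0.7, 0.3]
grip_width: 91.8
finger_force: 0.0
```

Emit:
{"name": "send_rows", "arguments": {
  "offset": [
    [-0.036, -0.246, 0],
    [-0.073, -0.492, 0],
    [-0.109, -0.738, 0],
    [-0.145, -0.983, 0]
  ],
  "delta_rot": [
    [0, 0, 0],
    [0, 0, 0],
    [0, 0, 0],
    [0, 0, 0]
  ]
}}

```text
time: 17.58
tool_pos: [596.5, 178.0, 200.0]
tcp_rot: [3.141, 0.0, 2.765]
contact_force: [0.5, 0.3, -0.1]
grip_width: 91.9
finger_force: 0.0
```

Emit:
{"name": "send_rows", "arguments": {
  "offset": [
    [-0.036, -0.245, 0],
    [-0.036, -0.245, 0]
  ],
  "delta_rot": [
    [0, 0, 0],
    [0, 0, 0]
  ]
}}

```text
time: 17.82
tool_pos: [589.8, 148.3, 200.3]
tcp_rot: [-3.141, 0.0, 2.762]
contact_force: [0.3, 0.1, -0.4]
grip_width: 91.8
finger_force: 0.0
```

```bash
python3 one.py c tin board; python3 - <<'E'
import cv2
a=cv2.imread('pics/cs.png')[130:230,280:460]; b=cv2.imread('pics/ct.png')[150:310,150:330]
cv2.imwrite('pics/c.png',cv2.hconcat([cv2.resize(a,(432,240),interpolation=2),cv2.resize(b,(270,240),interpolation=2)]))
E
```

```text
[590.2 150.2 200.2] 17.925
tin top [ 519.21 -421.75    1.36] 0.074 0.87
tin top [678.11  63.69   3.82] 0.415 0.79
tin top [448.59  87.81   2.72] 0.052 0.73
tin top [509.87 431.51   1.15] 0.257 0.65
tin top [ 776.12 -257.45    0.87] 0.109 0.57
tin top [ 365.91 -508.06    1.43] 0.423 0.55
tin scene [666.4   76.18   1.09] 0.072 0.98
tin scene [446.7   90.29   2.65] 0.082 0.91
tin scene [509.08 430.1    1.18] 0.436 0.83
tin scene [818.27 228.52   1.23] 0.151 0.73
tin scene [ 518.19 -418.07    1.36] 0.063 0.72
tin scene [369.27 289.91   2.54] 0.418 0.61
tin scene [ 773.35 -256.9     0.87] 0.099 0.57
board top [ 6.0586e+02 -2.5962e+02  8.0000e-02] 0.043 0.93
board scene [ 6.0607e+02 -2.5988e+02  1.5000e-01] 0.082 0.58
```

View pics/c.png

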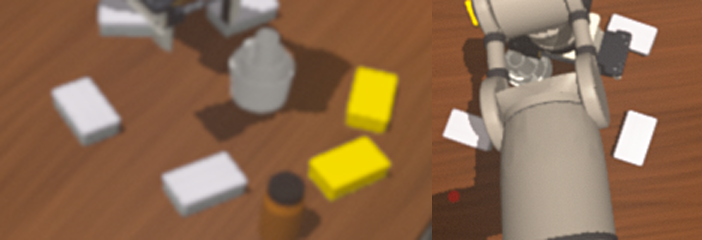

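In the crop the pots stand nested upright in the tub (scene crop (262,70)), and the tins around it have not moved. Next are the tins.

```bash
python3 plan.py '448 88.5 110 2.70' '448 88.5 8 -'
```

```text
cmd-meas [-0.1 -0.9  0.1] yaw -0.001 t 18.1
{"offset":[[0.228,-0.228,0.187],[0.456,-0.456,0.375],[0.684,-0.684,0.562],[0.912,-0.912,0.75]]} [[0,0,0.003],[0,0,0.005],[0,0,0.008],[0,0,0.01]]
{"offset":[[-0.0,0.0,0.283],[-0.0,0.0,0.567],[-0.0,0.0,0.85]]} [[0,0,-0.0],[0,0,-0.0],[0,0,-0.0]]
end [447.94  88.47   7.98   2.7 ] q1 0.19 q6 -0.94
```

Emit:
{"name": "send_rows", "arguments": {
  "offset": [
    [0.228, -0.228, 0.187],
    [0.456, -0.456, 0.375],
    [0.684, -0.684, 0.562],
    [0.912, -0.912, 0.75],
    [0.912, -0.912, 0.75]
  ],
  "delta_rot": [
    [0, 0, 0.003],
    [0, 0, 0.005],
    [0, 0, 0.008],
    [0, 0, 0.01],
    [0, 0, 0.01]
  ]
}}

```text
time: 18.75
tool_pos: [444.4, 88.4, 108.5]
tcp_rot: [-3.139, -0.005, 2.702]
contact_force: [0.8, -0.7, -0.2]
grip_width: 91.8
finger_force: 0.0
```

Emit:
{"name": "send_rows", "arguments": {
  "offset": [
    [0, 0, 0.283],
    [0, 0, 0.567],
    [0, 0, 0.7],
    [0, 0, 0.81],
    [0, 0, 0.85],
    [0, 0, 0.85]
  ],
  "delta_rot": [
    [0, 0, 0],
    [0, 0, 0],
    [0, 0, 0],
    [0, 0, 0],
    [0, 0, 0],
    [0, 0, 0]
  ]
}}

```text
time: 19.5
tool_pos: [448.5, 88.7, 8.1]
tcp_rot: [3.141, 0.001, 2.702]
contact_force: [0.1, -0.0, -0.1]
grip_width: 92.1
finger_force: 0.0
```

Emit:
{"name": "send_rows", "arguments": {
  "offset": [
    [0, 0, 0],
    [0, 0, 0],
    [0, 0, 0],
    [0, 0, 0],
    [0, 0, 0],
    [0, 0, 0]
  ],
  "delta_rot": [
    [0, 0, 0],
    [0, 0, 0],
    [0, 0, 0],
    [0, 0, 0],
    [0, 0, 0],
    [0, 0, 0]
  ],
  "grip": 0
}}

```text
time: 20.25
tool_pos: [448.1, 88.5, 8.2]
tcp_rot: [3.141, 0.0, 2.702]
contact_force: [-0.6, -0.4, 3.7]
grip_width: 59.6
finger_force: 30.0
```

```bash
python3 plan.py '448 88.5 100 -' '606 -260 80 3.229' '606 -260 18.5 -'
```

```text
cmd-meas [-0.1 -0.  -0.2] yaw -0.0 t 20.2
{"offset":[[-0.0,0.0,-0.256],[-0.0,0.0,-0.511],[-0.0,0.0,-0.767]]} [[0,0,-0.0],[0,0,-0.0],[0,0,-0.0]]
{"offset":[[-0.246,-0.209,0.017],[-0.492,-0.419,0.034],[-0.737,-0.628,0.051],[-0.983,-0.837,0.068]]} [[0,0,-0.008],[0,0,-0.017],[0,0,-0.025],[0,0,-0.034]]
{"offset":[[-0.188,-0.246,0.016],[-0.375,-0.492,0.032],[-0.563,-0.738,0.048],[-0.751,-0.983,0.064]]} [[0,0,-0.008],[0,0,-0.016],[0,0,-0.024],[0,0,-0.033]]
{"offset":[[-0.142,-0.298,0.017],[-0.284,-0.597,0.035]]} [[0,0,-0.008],[0,0,-0.017]]
{"offset":[[0.0,0.0,0.256],[0.0,0.0,0.512]]} [[0,0,-0.0],[0,0,-0.0]]
end [ 606.05 -260.05   18.54    3.23] q1 -0.41 q6 -2.06
```

Emit:
{"name": "send_rows", "arguments": {
  "offset": [
    [0, 0, -0.256],
    [0, 0, -0.511],
    [0, 0, -0.767]
  ],
  "delta_rot": [
    [0, 0, 0],
    [0, 0, 0],
    [0, 0, 0]
  ]
}}

```text
time: 20.62
tool_pos: [447.4, 88.5, 100.4]
tcp_rot: [-3.141, -0.001, 2.702]
contact_force: [1.1, 0.3, -1.4]
grip_width: 59.7
finger_force: 30.0
```

Emit:
{"name": "send_rows", "arguments": {
  "offset": [
    [-0.246, -0.209, 0.017],
    [-0.492, -0.419, 0.034],
    [-0.737, -0.628, 0.051],
    [-0.983, -0.837, 0.068]
  ],
  "delta_rot": [
    [0, 0, -0.008],
    [0, 0, -0.017],
    [0, 0, -0.025],
    [0, 0, -0.034]
  ]
}}

```text
time: 21.12
tool_pos: [511.9, -53.7, 91.2]
tcp_rot: [3.141, -0.001, 2.917]
contact_force: [0.5, 0.2, -2.2]
grip_width: 59.6
finger_force: 30.0
```

Emit:
{"name": "send_rows", "arguments": {
  "offset": [
    [-0.188, -0.246, 0.016],
    [-0.375, -0.492, 0.032],
    [-0.563, -0.738, 0.048],
    [-0.751, -0.983, 0.064]
  ],
  "delta_rot": [
    [0, 0, -0.008],
    [0, 0, -0.016],
    [0, 0, -0.024],
    [0, 0, -0.033]
  ]
}}

```text
time: 21.62
tool_pos: [573.2, -188.7, 83.2]
tcp_rot: [3.141, -0.001, 3.125]
contact_force: [0.7, 0.0, -2.2]
grip_width: 59.7
finger_force: 30.0
```

Emit:
{"name": "send_rows", "arguments": {
  "offset": [
    [-0.142, -0.298, 0.017],
    [-0.284, -0.597, 0.035],
    [-0.284, -0.597, 0.035],
    [-0.284, -0.597, 0.035]
  ],
  "delta_rot": [
    [0, 0, -0.008],
    [0, 0, -0.017],
    [0, 0, -0.017],
    [0, 0, -0.017]
  ]
}}

```text
time: 22.12
tool_pos: [605.3, -259.3, 78.8]
tcp_rot: [3.14, -0.002, -3.054]
contact_force: [0.6, -0.7, -2.0]
grip_width: 59.7
finger_force: 30.0
```

Emit:
{"name": "send_rows", "arguments": {
  "offset": [
    [0, 0, 0.15],
    [0, 0, 0.3],
    [0, 0, 0.42],
    [0, 0, 0.48],
    [0, 0, 0.512],
    [0, 0, 0.512],
    [0, 0, 0.512],
    [0, 0, 0.512]
  ],
  "delta_rot": [
    [0, 0, 0],
    [0, 0, 0],
    [0, 0, 0],
    [0, 0, 0],
    [0, 0, 0],
    [0, 0, 0],
    [0, 0, 0],
    [0, 0, 0]
  ]
}}

```text
time: 23.12
tool_pos: [606.3, -260.2, 18.8]
tcp_rot: [-3.141, 0.001, -3.054]
contact_force: [0.2, 0.4, -1.6]
grip_width: 59.6
finger_force: 30.0
```

Emit:
{"name": "send_rows", "arguments": {
  "offset": [
    [0, 0, 0],
    [0, 0, 0],
    [0, 0, 0],
    [0, 0, 0]
  ],
  "delta_rot": [
    [0, 0, 0],
    [0, 0, 0],
    [0, 0, 0],
    [0, 0, 0]
  ],
  "grip": 1
}}

```text
time: 23.62
tool_pos: [606.2, -260.1, 18.6]
tcp_rot: [-3.142, 0.0, -3.053]
contact_force: [0.1, 0.6, -0.7]
grip_width: 91.3
finger_force: 0.0
```

```bash
python3 plan.py '606 -260 110 -' '520 -150 130 2.7'
```

```text
cmd-meas [-0.1  0.  -0.1] yaw -0.0 t 23.6
{"offset":[[0.0,0.0,-0.254],[0.0,0.0,-0.508],[0.0,0.0,-0.762]]} [[0,0,-0.0],[0,0,-0.0],[0,0,-0.0]]
{"offset":[[0.158,0.244,-0.042],[0.317,0.488,-0.083],[0.475,0.732,-0.125],[0.634,0.977,-0.167]]} [[0,0,0.021],[0,0,0.042],[0,0,0.063],[0,0,0.084]]
end [ 519.95 -149.96  130.02    2.7 ] q1 -0.28 q6 -1.41
```

Emit:
{"name": "send_rows", "arguments": {
  "offset": [
    [0, 0, -0.254],
    [0, 0, -0.508],
    [0, 0, -0.762]
  ],
  "delta_rot": [
    [0, 0, 0],
    [0, 0, 0],
    [0, 0, 0]
  ]
}}

```text
time: 24.0
tool_pos: [606.0, -260.0, 110.9]
tcp_rot: [3.141, -0.0, -3.053]
contact_force: [-0.4, -0.4, -1.0]
grip_width: 92.0
finger_force: 0.0
```

Emit:
{"name": "send_rows", "arguments": {
  "offset": [
    [0.158, 0.244, -0.042],
    [0.317, 0.488, -0.083],
    [0.475, 0.732, -0.125],
    [0.634, 0.977, -0.167],
    [0.634, 0.977, -0.167]
  ],
  "delta_rot": [
    [0, 0, 0.021],
    [0, 0, 0.042],
    [0, 0, 0.063],
    [0, 0, 0.084],
    [0, 0, 0.084]
  ]
}}

```text
time: 24.62
tool_pos: [519.0, -148.3, 130.7]
tcp_rot: [3.141, -0.0, 2.703]
contact_force: [1.7, 0.7, 0.5]
grip_width: 91.5
finger_force: 0.0
```

```bash
python3 - <<'E'
from h import *
for c in('top','scene'): save(c,'d'+c[0])
SH['medium_jar']=cup(56,56,100); SH['paint_jar']=cup(72,72,85); SH['brush_jar']=cup(80,80,110)
SH['t10']=box3(100,60,10,42)
for c in('top','scene'):
  for n in('medium_jar','paint_jar','brush_jar'):
    for d in finder.silhouettes(n,c)[:2]:
      if d['region'].sum()>20:
        p,l=fit(SH[n],{c:d['region']},list(cen(d['region'],c,50))); print(n,c,np.round(p),'%.2f'%l)
  for d in finder.silhouettes('tin1',c):
    if d['region'].sum()<20: continue
    c0=cen(d['region'],c,20); onb=np.hypot(c0[0]-606,c0[1]+260)<45
    if onb: c0=cen(d['region'],c,35)
    p,l=min((fit(SH['t10' if onb else 'tin'],{c:d['region']},[*c0,a]) for a in(0,.8,1.57,2.36)),key=lambda r:r[1])
    print('T10' if onb else 'tin',c,np.round(p,2),'%.3f'%l)
E
cp pics/ds.png pics/d_view.png
```

```text
medium_jar top [789.  73.] 0.08
paint_jar top [796. -98.] 0.11
brush_jar top [ 367. -488.] 0.25
tin top [510.46 427.01   1.14] 0.054
tin top [667.18  71.23   1.07] 0.090
tin top [ 519.9  -420.23    1.35] 0.082
tin top [777.6  366.54  -1.21] 0.144
tin top [390.95 314.94   3.81] 0.268
tin top [815.41 221.17   1.16] 0.083
tin top [ 776.19 -255.94    0.87] 0.085
paint_jar scene [798. -97.] 0.11
brush_jar scene [ 366. -484.] 0.35
tin scene [777.54 370.86   1.89] 0.091
tin scene [664.27  76.26   1.17] 0.159
tin scene [ 773.42 -256.62    0.83] 0.119
tin scene [ 518.76 -419.74    1.37] 0.078
T10 scene [ 6.0600e+02 -2.5831e+02  8.0000e-02] 0.097
tin scene [508.48 429.54   1.14] 0.042
tin scene [817.14 228.01   1.25] 0.178
```

View pics/d_view.png

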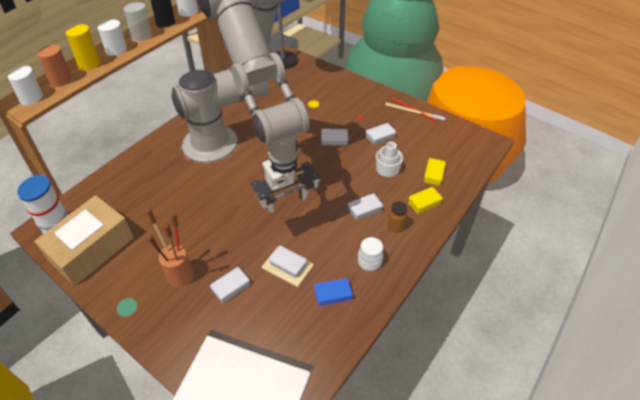

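The scene view shows the first tin centred on the board at (288,261), the nest at (389,158), and the other tins where they were. The amber jar is close to the next tin, so I'll grip that tin 18 mm off-centre.

```bash
python3 plan.py '658.3 58 110 1.10' '658.3 58 8 -'; python3 plan.py '658.3 58 110 -' '588.1 -261.6 110 0.087' '588.1 -261.6 50.5 -'
```

```text
cmd-meas [-0.1  0.3  0.3] yaw 0.0 t 25.1
{"offset":[[-0.029,0.197,0.016],[-0.058,0.393,0.032],[-0.088,0.59,0.048],[-0.117,0.787,0.064],[-0.146,0.983,0.08]]} [[0,0,0.024],[0,0,0.049],[0,0,0.073],[0,0,0.097],[0,0,0.122]]
{"offset":[[0.105,0.148,0.014],[0.21,0.295,0.029],[0.316,0.443,0.043],[0.421,0.59,0.058],[0.526,0.738,0.072],[0.631,0.886,0.087]]} [[0,0,0.022],[0,0,0.044],[0,0,0.066],[0,0,0.089],[0,0,0.111],[0,0,0.133]]
{"offset":[[0.0,-0.0,0.283],[0.0,-0.0,0.567],[0.0,-0.0,0.85]]} [[0,0,-0.0],[0,0,-0.0],[0,0,-0.0]]
end [658.35  57.97   7.98   1.1 ] q1 0.09 q6 0.56
cmd-meas [ 138.3  208.2 -121.8] yaw -1.602 t 25.1
{"offset":[[0.0,-0.0,-0.283],[0.0,-0.0,-0.567],[0.0,-0.0,-0.85]]} [[0,0,-0.0],[0,0,-0.0],[0,0,-0.0]]
{"offset":[[-0.328,0.085,-0.0],[-0.656,0.171,-0.0],[-0.983,0.256,-0.0]]} [[0,0,0.02],[0,0,0.04],[0,0,0.06]]
{"offset":[[-0.246,0.18,-0.0],[-0.492,0.36,-0.0],[-0.737,0.54,-0.0],[-0.983,0.72,-0.0]]} [[0,0,0.018],[0,0,0.036],[0,0,0.054],[0,0,0.072]]
{"offset":[[-0.115,0.217,-0.0],[-0.231,0.435,-0.0]]} [[0,0,0.015],[0,0,0.029]]
{"offset":[[0.0,-0.0,0.248],[0.0,-0.0,0.496]]} [[0,0,-0.0],[0,0,-0.0]]
end [ 5.8808e+02 -2.6161e+02  5.0460e+01  9.0000e-02] q1 -0.42 q6 1.06
```

Emit:
{"name": "send_rows", "arguments": {
  "offset": [
    [-0.029, 0.197, 0.016],
    [-0.058, 0.393, 0.032],
    [-0.088, 0.59, 0.048],
    [-0.117, 0.787, 0.064],
    [-0.146, 0.983, 0.08]
  ],
  "delta_rot": [
    [0, 0, 0.024],
    [0, 0, 0.049],
    [0, 0, 0.073],
    [0, 0, 0.097],
    [0, 0, 0.122]
  ]
}}

```text
time: 25.75
tool_pos: [586.5, -50.1, 120.2]
tcp_rot: [-3.141, -0.0, 1.93]
contact_force: [0.6, 0.2, 0.7]
grip_width: 92.1
finger_force: 0.0
```

Emit:
{"name": "send_rows", "arguments": {
  "offset": [
    [0.105, 0.148, 0.014],
    [0.21, 0.295, 0.029],
    [0.316, 0.443, 0.043],
    [0.421, 0.59, 0.058],
    [0.526, 0.738, 0.072],
    [0.631, 0.886, 0.087],
    [0.631, 0.886, 0.087],
    [0.631, 0.886, 0.087]
  ],
  "delta_rot": [
    [0, 0, 0.022],
    [0, 0, 0.044],
    [0, 0, 0.066],
    [0, 0, 0.089],
    [0, 0, 0.111],
    [0, 0, 0.133],
    [0, 0, 0.133],
    [0, 0, 0.133]
  ]
}}

```text
time: 26.75
tool_pos: [658.0, 57.4, 109.7]
tcp_rot: [-3.141, 0.001, 1.102]
contact_force: [-0.4, 0.5, -0.4]
grip_width: 92.1
finger_force: 0.0
```

Emit:
{"name": "send_rows", "arguments": {
  "offset": [
    [0, 0, 0.2],
    [0, 0, 0.4],
    [0, 0, 0.6],
    [0, 0, 0.75],
    [0, 0, 0.85],
    [0, 0, 0.85]
  ],
  "delta_rot": [
    [0, 0, 0],
    [0, 0, 0],
    [0, 0, 0],
    [0, 0, 0],
    [0, 0, 0],
    [0, 0, 0]
  ]
}}

```text
time: 27.5
tool_pos: [657.9, 57.8, 7.3]
tcp_rot: [-3.14, 0.001, 1.1]
contact_force: [-0.2, -0.5, 1.0]
grip_width: 91.6
finger_force: 0.0
```

Emit:
{"name": "send_rows", "arguments": {
  "offset": [
    [0, 0, 0],
    [0, 0, 0],
    [0, 0, 0],
    [0, 0, 0],
    [0, 0, 0],
    [0, 0, 0]
  ],
  "delta_rot": [
    [0, 0, 0],
    [0, 0, 0],
    [0, 0, 0],
    [0, 0, 0],
    [0, 0, 0],
    [0, 0, 0]
  ],
  "grip": 0
}}

```text
time: 28.25
tool_pos: [658.8, 58.0, 8.5]
tcp_rot: [3.141, -0.0, 1.1]
contact_force: [0.3, 0.6, 4.0]
grip_width: 59.7
finger_force: 30.0
```

Emit:
{"name": "send_rows", "arguments": {
  "offset": [
    [0, 0, -0.283],
    [0, 0, -0.567],
    [0, 0, -0.85]
  ],
  "delta_rot": [
    [0, 0, 0],
    [0, 0, 0],
    [0, 0, 0]
  ]
}}

```text
time: 28.62
tool_pos: [657.6, 58.1, 110.1]
tcp_rot: [-3.14, 0.001, 1.1]
contact_force: [0.0, 0.9, -2.0]
grip_width: 59.8
finger_force: 30.0
```

Next: transport, lower, release and retreat.

Emit:
{"name": "send_rows", "arguments": {
  "offset": [
    [-0.328, 0.085, 0],
    [-0.656, 0.171, 0],
    [-0.983, 0.256, 0]
  ],
  "delta_rot": [
    [0, 0, 0.02],
    [0, 0, 0.04],
    [0, 0, 0.06]
  ]
}}

```text
time: 29.0
tool_pos: [631.2, -61.8, 109.3]
tcp_rot: [-3.14, 0.001, 0.719]
contact_force: [0.1, -0.8, -1.1]
grip_width: 60.3
finger_force: 30.0
```

Emit:
{"name": "send_rows", "arguments": {
  "offset": [
    [-0.246, 0.18, 0],
    [-0.492, 0.36, 0],
    [-0.737, 0.54, 0],
    [-0.983, 0.72, 0]
  ],
  "delta_rot": [
    [0, 0, 0.018],
    [0, 0, 0.036],
    [0, 0, 0.054],
    [0, 0, 0.072]
  ]
}}

```text
time: 29.5
tool_pos: [600.0, -204.7, 109.1]
tcp_rot: [-3.14, 0.001, 0.267]
contact_force: [-0.4, -1.1, -1.8]
grip_width: 60.1
finger_force: 30.0
```

Emit:
{"name": "send_rows", "arguments": {
  "offset": [
    [-0.115, 0.217, 0],
    [-0.231, 0.435, 0],
    [-0.231, 0.435, 0],
    [-0.231, 0.435, 0],
    [-0.231, 0.435, 0]
  ],
  "delta_rot": [
    [0, 0, 0.015],
    [0, 0, 0.029],
    [0, 0, 0.029],
    [0, 0, 0.029],
    [0, 0, 0.029]
  ]
}}

```text
time: 30.12
tool_pos: [588.2, -260.4, 109.7]
tcp_rot: [-3.141, 0.0, 0.09]
contact_force: [0.4, 0.6, -1.4]
grip_width: 60.1
finger_force: 30.0
```

Emit:
{"name": "send_rows", "arguments": {
  "offset": [
    [0, 0, 0.15],
    [0, 0, 0.29],
    [0, 0, 0.4],
    [0, 0, 0.46],
    [0, 0, 0.496],
    [0, 0, 0.496],
    [0, 0, 0.496],
    [0, 0, 0.496]
  ],
  "delta_rot": [
    [0, 0, 0],
    [0, 0, 0],
    [0, 0, 0],
    [0, 0, 0],
    [0, 0, 0],
    [0, 0, 0],
    [0, 0, 0],
    [0, 0, 0]
  ]
}}

```text
time: 31.12
tool_pos: [588.3, -261.7, 50.6]
tcp_rot: [3.141, -0.0, 0.088]
contact_force: [0.2, -0.1, -1.3]
grip_width: 60.0
finger_force: 30.0
```

Emit:
{"name": "send_rows", "arguments": {
  "offset": [
    [0, 0, 0],
    [0, 0, 0],
    [0, 0, 0],
    [0, 0, 0]
  ],
  "delta_rot": [
    [0, 0, 0],
    [0, 0, 0],
    [0, 0, 0],
    [0, 0, 0]
  ],
  "grip": 1
}}

```text
time: 31.62
tool_pos: [588.2, -261.6, 50.5]
tcp_rot: [3.142, -0.0, 0.088]
contact_force: [-0.2, 0.6, -0.3]
grip_width: 91.0
finger_force: 0.0
```

```bash
python3 plan.py '588.1 -261.6 150 -' '530 -180 150 0.5'
```

```text
cmd-meas [-0.1  0.  -0. ] yaw -0.0 t 31.6
{"offset":[[0.0,-0.0,-0.276],[0.0,-0.0,-0.553],[0.0,-0.0,-0.829]]} [[0,0,-0.0],[0,0,-0.0],[0,0,-0.0]]
{"offset":[[-0.141,-0.24,-0.0],[-0.282,-0.48,-0.0],[-0.422,-0.72,-0.0]]} [[0,0,-0.022],[0,0,-0.044],[0,0,-0.066]]
end [ 5.3004e+02 -1.8000e+02  1.4994e+02  5.0000e-01] q1 -0.33 q6 0.74
```

Emit:
{"name": "send_rows", "arguments": {
  "offset": [
    [0, 0, -0.276],
    [0, 0, -0.553],
    [0, 0, -0.829]
  ],
  "delta_rot": [
    [0, 0, 0],
    [0, 0, 0],
    [0, 0, 0]
  ]
}}

```text
time: 32.0
tool_pos: [588.1, -261.5, 150.9]
tcp_rot: [-3.141, -0.0, 0.088]
contact_force: [0.5, 0.2, 0.4]
grip_width: 91.6
finger_force: 0.0
```

Emit:
{"name": "send_rows", "arguments": {
  "offset": [
    [-0.141, -0.24, 0],
    [-0.282, -0.48, 0],
    [-0.422, -0.72, 0],
    [-0.422, -0.72, 0],
    [-0.422, -0.72, 0]
  ],
  "delta_rot": [
    [0, 0, -0.022],
    [0, 0, -0.044],
    [0, 0, -0.066],
    [0, 0, -0.066],
    [0, 0, -0.066]
  ]
}}

```text
time: 32.62
tool_pos: [530.7, -180.5, 150.3]
tcp_rot: [3.14, -0.001, 0.502]
contact_force: [0.3, 0.3, 0.3]
grip_width: 91.7
finger_force: 0.0
```

```bash
python3 - <<'E'
from h import *
for c in('top','scene'): save(c,'e'+c[0])
SH['t10']=box3(100,60,10,74)
for c in('top','scene'):
  for d in finder.silhouettes('tin1',c):
    if d['region'].sum()<20: continue
    c0=cen(d['region'],c,20); onb=np.hypot(c0[0]-606,c0[1]+260)<60
    if onb: c0=cen(d['region'],c,50)
    p,l=min((fit(SH['t10' if onb else 'tin'],{c:d['region']},[*c0,a]) for a in(0,.8,1.57,2.36)),key=lambda r:r[1])
    print('T10' if onb else 'tin',c,np.round(p,2),'%.3f'%l,d['region'].sum())
a=cv2.imread('pics/es.png')[220:310,200:350]; b=cv2.imread('pics/et.png')[140:240,340:480]
cv2.imwrite('pics/e.png',cv2.hconcat([cv2.resize(a,(400,240),interpolation=2),cv2.resize(b,(336,240),interpolation=2)]))
E
python3 plan.py '519 -420 140 1.358'  '519 -420 8 -'
```

```text
tin top [381.83 307.43   0.62] 0.226 586
tin top [778.29 365.58   1.95] 0.116 601
tin top [ 776.22 -257.6     0.89] 0.276 467
tin top [510.33 426.98   1.15] 0.110 610
tin top [ 519.21 -421.75    1.36] 0.074 649
tin scene [777.39 370.68   1.89] 0.076 400
T10 scene [ 5.9752e+02 -2.5153e+02 -1.7000e-01] 0.290 703
tin scene [508.02 429.71   1.15] 0.095 401
tin scene [ 774.03 -256.94    0.84] 0.104 753
tin scene [ 519.61 -418.18    1.32] 0.128 718
tin scene [818.48 227.56   1.22] 0.156 494
tin scene [378.43 304.17   0.76] 0.082 430
T10 scene [ 6.0598e+02 -2.5725e+02  1.6000e-01] 0.771 209
cmd-meas [-0.4  0.7  0.2] yaw 0.001 t 32.8
{"offset":[[-0.15,0.246,0.012],[-0.301,0.492,0.024],[-0.451,0.738,0.036],[-0.601,0.983,0.048]]} [[0,0,-0.02],[0,0,-0.039],[0,0,-0.059],[0,0,-0.078]]
{"offset":[[-0.244,0.144,0.012],[-0.488,0.287,0.023],[-0.732,0.431,0.035]]} [[0,0,-0.019],[0,0,-0.039],[0,0,-0.058]]
{"offset":[[-0.0,-0.0,0.328],[-0.0,-0.0,0.656],[-0.0,-0.0,0.983]]} [[0,0,-0.0],[0,0,-0.0],[0,0,-0.0]]
{"offset":[[-0.0,-0.0,0.117]]} [[0,0,-0.0]]
end [ 519.02 -419.94    7.98    1.36] q1 -0.68 q6 -0.47
```

View pics/e.png

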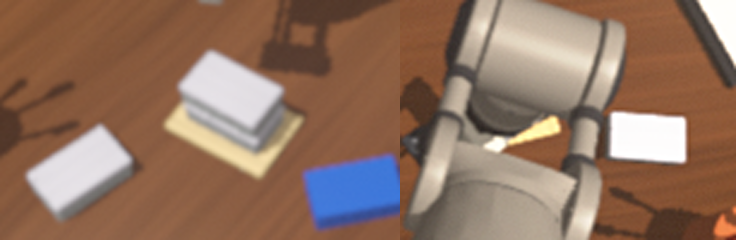

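Crop: two tins stacked on the board, with the upper one a few mm off to the left. I'll measure that offset.

```bash
cat > stack.py <<'E'
import sys
from h import *
n=int(sys.argv[1])
for c in('scene','top'):
  optics.capture(c)
  for d in finder.silhouettes('tin1',c):
    m=d['region']
    if m.sum()<20: continue
    for k in range(n):
        z=10+32*k; c0=cen(m,c,z+20)
        if np.hypot(c0[0]-606,c0[1]+260)>25: continue
        p,l=min((fit(box3(100,60,z,z+32),{c:m},[*c0,a]) for a in(0,.2)),key=lambda r:r[1])
        print(c,'level',k,np.round(p,2),'%.3f'%l,m.sum())
E
python3 stack.py 2
```

```text
scene level 0 [ 5.8878e+02 -2.4249e+02  8.0000e-02] 0.076 706
scene level 1 [ 6.0432e+02 -2.5866e+02  7.0000e-02] 0.120 706
```

Emit:
{"name": "send_rows", "arguments": {
  "offset": [
    [-0.15, 0.246, 0.012],
    [-0.301, 0.492, 0.024],
    [-0.451, 0.738, 0.036],
    [-0.601, 0.983, 0.048]
  ],
  "delta_rot": [
    [0, 0, -0.02],
    [0, 0, -0.039],
    [0, 0, -0.059],
    [0, 0, -0.078]
  ]
}}

```text
time: 33.52
tool_pos: [523.6, -319.3, 144.0]
tcp_rot: [-3.142, -0.0, 0.997]
contact_force: [0.4, -0.1, -0.2]
grip_width: 91.9
finger_force: 0.0
```

Emit:
{"name": "send_rows", "arguments": {
  "offset": [
    [-0.244, 0.144, 0.012],
    [-0.488, 0.287, 0.023],
    [-0.732, 0.431, 0.035],
    [-0.732, 0.431, 0.035],
    [-0.732, 0.431, 0.035]
  ],
  "delta_rot": [
    [0, 0, -0.019],
    [0, 0, -0.039],
    [0, 0, -0.058],
    [0, 0, -0.058],
    [0, 0, -0.058]
  ]
}}

```text
time: 34.15
tool_pos: [519.0, -419.4, 139.6]
tcp_rot: [-3.141, -0.001, 1.356]
contact_force: [0.3, 0.1, 0.9]
grip_width: 91.9
finger_force: 0.0
```

Emit:
{"name": "send_rows", "arguments": {
  "offset": [
    [0, 0, 0.328],
    [0, 0, 0.656],
    [0, 0, 0.85],
    [0, 0, 0.983]
  ],
  "delta_rot": [
    [0, 0, 0],
    [0, 0, 0],
    [0, 0, 0],
    [0, 0, 0]
  ]
}}

```text
time: 34.65
tool_pos: [519.2, -418.4, 21.0]
tcp_rot: [-3.141, -0.001, 1.358]
contact_force: [0.9, 0.3, 0.4]
grip_width: 92.0
finger_force: 0.0
```

Emit:
{"name": "send_rows", "arguments": {
  "offset": [
    [0, 0, 0.117],
    [0, 0, 0.117],
    [0, 0, 0.117]
  ],
  "delta_rot": [
    [0, 0, 0],
    [0, 0, 0],
    [0, 0, 0]
  ]
}}

```text
time: 35.02
tool_pos: [519.6, -420.3, 8.9]
tcp_rot: [3.14, 0.001, 1.357]
contact_force: [-0.4, 0.1, 0.5]
grip_width: 91.8
finger_force: 0.0
```

Emit:
{"name": "send_rows", "arguments": {
  "offset": [
    [0, 0, 0],
    [0, 0, 0],
    [0, 0, 0],
    [0, 0, 0],
    [0, 0, 0],
    [0, 0, 0]
  ],
  "delta_rot": [
    [0, 0, 0],
    [0, 0, 0],
    [0, 0, 0],
    [0, 0, 0],
    [0, 0, 0],
    [0, 0, 0]
  ],
  "grip": 0
}}

```text
time: 35.78
tool_pos: [519.2, -420.0, 8.1]
tcp_rot: [3.141, 0.0, 1.357]
contact_force: [0.2, 0.2, 1.7]
grip_width: 60.1
finger_force: 30.0
```

```bash
python3 plan.py '519 -420 125 -' '606 -260 130 0.087' '606 -260 82.5 -'; python3 plan.py '606 -260 185 -' '520 -120 180 0.5'
```

```text
cmd-meas [-0.2  0.  -0.1] yaw -0.0 t 35.8
{"offset":[[-0.0,-0.0,-0.325],[-0.0,-0.0,-0.65],[-0.0,-0.0,-0.975]]} [[0,0,-0.0],[0,0,-0.0],[0,0,-0.0]]
{"offset":[[0.164,0.048,-0.005],[0.328,0.096,-0.009],[0.492,0.144,-0.014],[0.656,0.192,-0.019],[0.819,0.24,-0.024],[0.983,0.288,-0.028]]} [[0,0,0.023],[0,0,0.046],[0,0,0.068],[0,0,0.091],[0,0,0.114],[0,0,0.137]]
{"offset":[[0.138,-0.09,-0.005],[0.275,-0.179,-0.009],[0.413,-0.269,-0.014]]} [[0,0,0.022],[0,0,0.043],[0,0,0.065]]
{"offset":[[0.0,0.0,0.198],[0.0,0.0,0.396]]} [[0,0,-0.0],[0,0,-0.0]]
end [ 6.0599e+02 -2.5999e+02  8.2500e+01  9.0000e-02] q1 -0.41 q6 1.08
cmd-meas [ 86.8 160.   74.4] yaw -1.269 t 35.8
{"offset":[[0.0,0.0,-0.285],[0.0,0.0,-0.569],[0.0,0.0,-0.854]]} [[0,0,-0.0],[0,0,-0.0],[0,0,-0.0]]
{"offset":[[-0.123,-0.246,0.008],[-0.245,-0.492,0.017],[-0.368,-0.738,0.025],[-0.491,-0.983,0.033]]} [[0,0,-0.013],[0,0,-0.026],[0,0,-0.039],[0,0,-0.053]]
{"offset":[[-0.034,-0.268,0.009]]} [[0,0,-0.013]]
end [ 5.2005e+02 -1.1999e+02  1.7994e+02  5.0000e-01] q1 -0.23 q6 0.84
```

Emit:
{"name": "send_rows", "arguments": {
  "offset": [
    [0, 0, -0.325],
    [0, 0, -0.65],
    [0, 0, -0.975]
  ],
  "delta_rot": [
    [0, 0, 0],
    [0, 0, 0],
    [0, 0, 0]
  ]
}}

```text
time: 36.15
tool_pos: [518.8, -419.6, 125.5]
tcp_rot: [-3.141, -0.001, 1.357]
contact_force: [-0.7, 0.2, -1.6]
grip_width: 59.9
finger_force: 30.0
```

Emit:
{"name": "send_rows", "arguments": {
  "offset": [
    [0.164, 0.048, -0.005],
    [0.328, 0.096, -0.009],
    [0.492, 0.144, -0.014],
    [0.656, 0.192, -0.019],
    [0.819, 0.24, -0.024],
    [0.983, 0.288, -0.028]
  ],
  "delta_rot": [
    [0, 0, 0.023],
    [0, 0, 0.046],
    [0, 0, 0.068],
    [0, 0, 0.091],
    [0, 0, 0.114],
    [0, 0, 0.137]
  ]
}}

```text
time: 36.9
tool_pos: [577.8, -311.2, 127.7]
tcp_rot: [-3.14, 0.0, 0.492]
contact_force: [-0.6, 0.3, -2.0]
grip_width: 59.7
finger_force: 30.0
```

Emit:
{"name": "send_rows", "arguments": {
  "offset": [
    [0.138, -0.09, -0.005],
    [0.275, -0.179, -0.009],
    [0.413, -0.269, -0.014],
    [0.413, -0.269, -0.014],
    [0.413, -0.269, -0.014],
    [0.413, -0.269, -0.014]
  ],
  "delta_rot": [
    [0, 0, 0.022],
    [0, 0, 0.043],
    [0, 0, 0.065],
    [0, 0, 0.065],
    [0, 0, 0.065],
    [0, 0, 0.065]
  ]
}}

```text
time: 37.65
tool_pos: [605.6, -260.8, 129.8]
tcp_rot: [-3.142, 0.0, 0.089]
contact_force: [-0.6, 0.1, -1.1]
grip_width: 59.9
finger_force: 30.0
```

Emit:
{"name": "send_rows", "arguments": {
  "offset": [
    [0, 0, 0.13],
    [0, 0, 0.25],
    [0, 0, 0.34],
    [0, 0, 0.38],
    [0, 0, 0.396],
    [0, 0, 0.396],
    [0, 0, 0.396],
    [0, 0, 0.396]
  ],
  "delta_rot": [
    [0, 0, 0],
    [0, 0, 0],
    [0, 0, 0],
    [0, 0, 0],
    [0, 0, 0],
    [0, 0, 0],
    [0, 0, 0],
    [0, 0, 0]
  ]
}}

```text
time: 38.65
tool_pos: [606.2, -260.0, 82.8]
tcp_rot: [3.141, -0.001, 0.088]
contact_force: [-0.1, 0.8, -1.9]
grip_width: 60.0
finger_force: 30.0
```

Emit:
{"name": "send_rows", "arguments": {
  "offset": [
    [0, 0, 0],
    [0, 0, 0],
    [0, 0, 0],
    [0, 0, 0]
  ],
  "delta_rot": [
    [0, 0, 0],
    [0, 0, 0],
    [0, 0, 0],
    [0, 0, 0]
  ],
  "grip": 1
}}

```text
time: 39.15
tool_pos: [606.1, -260.0, 82.5]
tcp_rot: [3.142, -0.0, 0.088]
contact_force: [-0.2, -0.1, -0.3]
grip_width: 90.9
finger_force: 0.0
```

Emit:
{"name": "send_rows", "arguments": {
  "offset": [
    [0, 0, -0.285],
    [0, 0, -0.569],
    [0, 0, -0.854]
  ],
  "delta_rot": [
    [0, 0, 0],
    [0, 0, 0],
    [0, 0, 0]
  ]
}}

```text
time: 39.52
tool_pos: [605.9, -259.9, 186.0]
tcp_rot: [-3.141, 0.0, 0.088]
contact_force: [-0.2, -0.3, -0.2]
grip_width: 91.8
finger_force: 0.0
```

Emit:
{"name": "send_rows", "arguments": {
  "offset": [
    [-0.123, -0.246, 0.008],
    [-0.245, -0.492, 0.017],
    [-0.368, -0.738, 0.025],
    [-0.491, -0.983, 0.033]
  ],
  "delta_rot": [
    [0, 0, -0.013],
    [0, 0, -0.026],
    [0, 0, -0.039],
    [0, 0, -0.053]
  ]
}}

```text
time: 40.02
tool_pos: [536.3, -146.8, 181.1]
tcp_rot: [3.141, -0.0, 0.424]
contact_force: [0.2, 0.5, -0.1]
grip_width: 91.7
finger_force: 0.0
```

Emit:
{"name": "send_rows", "arguments": {
  "offset": [
    [-0.034, -0.268, 0.009],
    [-0.034, -0.268, 0.009]
  ],
  "delta_rot": [
    [0, 0, -0.013],
    [0, 0, -0.013]
  ]
}}

```text
time: 40.28
tool_pos: [519.2, -118.3, 180.2]
tcp_rot: [-3.141, 0.0, 0.505]
contact_force: [0.1, -0.1, -0.4]
grip_width: 91.6
finger_force: 0.0
```

```bash
python3 stack.py 3; python3 one.py f tub pot_large tin; python3 plan.py '420 200 150 0.69'
python3 - <<'E'
import cv2
a=cv2.imread('pics/fs.png')[200:300,220:370]; b=cv2.imread('pics/ft.png')[150:310,140:300]
cv2.imwrite('pics/f.png',cv2.hconcat([cv2.resize(a,(360,240),interpolation=2),cv2.resize(b,(240,240),interpolation=2)]))
E
```

```text
scene level 1 [ 5.8957e+02 -2.4133e+02  6.0000e-02] 0.112 696
scene level 2 [ 6.0366e+02 -2.5880e+02  2.0000e-02] 0.159 696
scene level 0 [ 5.9061e+02 -2.4476e+02  1.0000e-01] 0.697 229
[ 520.5 -120.7  179.8] 40.575
tub top [621.47 287.2 ] 0.697 0.81
tub top [ 802.99 -101.19] 0.354 0.50
tub scene [626.02 290.78] 0.471 0.81
pot_large top [624.97 294.67] 0.396 0.82
pot_large scene [620.67 300.97] 0.588 0.75
tin top [778.41 368.93  -1.19] 0.172 0.96
tin top [ 775.52 -256.47    0.88] 0.090 0.88
tin top [509.93 427.44   1.14] 0.084 0.63
tin top [815.5  223.12   1.13] 0.146 0.56
tin scene [ 773.92 -257.76    0.81] 0.127 0.96
tin scene [778.02 369.38   1.9 ] 0.136 0.84
tin scene [508.72 432.06   1.15] 0.059 0.73
tin scene [815.68 225.82   1.23] 0.119 0.63
tin scene [375.47 303.92   0.67] 0.067 0.62
tin scene [ 589.6  -241.39    3.16] 0.628 0.61
tin scene [ 5.6748e+02 -2.1858e+02  8.0000e-02] 0.045 0.60
tin scene [ 604.61 -255.11    3.16] 0.654 0.52
tin scene [ 3.4576e+02 -4.7731e+02 -2.2000e-01] 0.541 0.48
tin scene [ 623.66 -273.09    3.26] 0.637 0.43
cmd-meas [-0.1  0.2  0.1] yaw 0.0 t 40.9
{"offset":[[0.066,-0.328,0.03],[0.133,-0.656,0.06],[0.199,-0.983,0.09]]} [[0,0,-0.004],[0,0,-0.007],[0,0,-0.011]]
{"offset":[[0.09,-0.328,0.03],[0.181,-0.656,0.061],[0.271,-0.983,0.091]]} [[0,0,-0.004],[0,0,-0.007],[0,0,-0.011]]
{"offset":[[0.085,-0.243,0.023],[0.17,-0.485,0.046],[0.256,-0.728,0.069]]} [[0,0,-0.003],[0,0,-0.005],[0,0,-0.008]]
end [420.01 200.05 149.94   0.69] q1 0.44 q6 1.32
```

View pics/f.png

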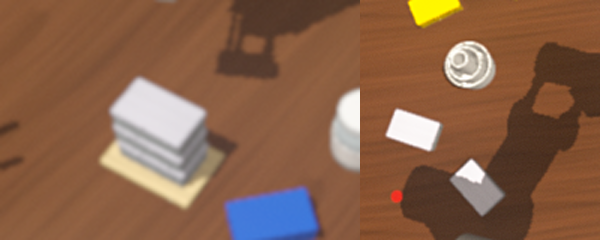

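Crop: three tins are squarely stacked on the board. The fourth tin, at (476,187) in the right crop, is partly in shadow, so I'll fit it from the first, unshadowed picture.

```bash
python3 - <<'E'
from h import *
for c,f,p in(('top','t0',(218,275)),('scene','s0',(335,137)),('top','t0',(175,236)),('scene','s0',(381,134)),('top','t0',(442,197))):
    im=cv2.imread(f'pics/{f}.png').astype(int)
    m=((im.min(2)>110)&(im.max(2)-im.min(2)<45)).astype(np.uint8)
    n,L=cv2.connectedComponents(m); m=L==L[p[1],p[0]]
    print(c,m.sum(),[ (np.round(q,2).tolist(),round(l,3)) for q,l in [min((fit(SH['tin'],{c:m},[*cen(m,c,20),a]) for a in(0,.8,1.57,2.36)),key=lambda r:r[1])]])
E
```

```text
top 727 [([376.84, 305.39, 0.63], np.float64(0.046))]
scene 444 [([372.97, 309.89, 0.61], np.float64(0.073))]
top 679 [([511.55, 429.37, 1.12], np.float64(0.072))]
scene 388 [([505.65, 435.2, 1.17], np.float64(0.124))]
top 635 [([520.83, -425.32, 1.35], np.float64(0.095))]
```

```bash
python3 plan.py '377 305 110 0.66' '377 305 8 -'
```

```text
cmd-meas [-100.1  320.2  -29.9] yaw 0.189 t 40.9
{"offset":[[0.094,-0.301,0.111],[0.188,-0.602,0.222],[0.281,-0.902,0.333]]} [[0,0,0.002],[0,0,0.003],[0,0,0.005]]
{"offset":[[0.0,-0.0,0.283],[0.0,-0.0,0.567],[0.0,-0.0,0.85]]} [[0,0,-0.0],[0,0,-0.0],[0,0,-0.0]]
end [376.98 304.94   7.98   0.66] q1 0.68 q6 1.59
```

Emit:
{"name": "send_rows", "arguments": {
  "offset": [
    [0.066, -0.328, 0.03],
    [0.133, -0.656, 0.06],
    [0.199, -0.983, 0.09]
  ],
  "delta_rot": [
    [0, 0, -0.004],
    [0, 0, -0.007],
    [0, 0, -0.011]
  ]
}}

```text
time: 41.25
tool_pos: [483.8, -4.2, 169.0]
tcp_rot: [3.142, -0.0, 0.572]
contact_force: [-0.1, 0.1, -0.6]
grip_width: 91.5
finger_force: 0.0
```

Emit:
{"name": "send_rows", "arguments": {
  "offset": [
    [0.09, -0.328, 0.03],
    [0.181, -0.656, 0.061],
    [0.271, -0.983, 0.091]
  ],
  "delta_rot": [
    [0, 0, -0.004],
    [0, 0, -0.007],
    [0, 0, -0.011]
  ]
}}

```text
time: 41.62
tool_pos: [447.3, 112.8, 158.2]
tcp_rot: [3.141, -0.0, 0.642]
contact_force: [0.0, 0.0, -0.7]
grip_width: 92.2
finger_force: 0.0
```

Emit:
{"name": "send_rows", "arguments": {
  "offset": [
    [0.085, -0.243, 0.023],
    [0.17, -0.485, 0.046],
    [0.256, -0.728, 0.069],
    [0.256, -0.728, 0.069]
  ],
  "delta_rot": [
    [0, 0, -0.003],
    [0, 0, -0.005],
    [0, 0, -0.008],
    [0, 0, -0.008]
  ]
}}

```text
time: 42.12
tool_pos: [419.4, 201.4, 149.8]
tcp_rot: [-3.141, 0.0, 0.694]
contact_force: [-0.1, -0.5, -0.4]
grip_width: 91.9
finger_force: 0.0
```

Emit:
{"name": "send_rows", "arguments": {
  "offset": [
    [0.094, -0.301, 0.111],
    [0.188, -0.602, 0.222],
    [0.281, -0.902, 0.333],
    [0.281, -0.902, 0.333],
    [0.281, -0.902, 0.333]
  ],
  "delta_rot": [
    [0, 0, 0.002],
    [0, 0, 0.003],
    [0, 0, 0.005],
    [0, 0, 0.005],
    [0, 0, 0.005]
  ]
}}

```text
time: 42.75
tool_pos: [377.6, 304.3, 110.2]
tcp_rot: [3.141, -0.0, 0.66]
contact_force: [0.1, 0.1, 0.5]
grip_width: 91.7
finger_force: 0.0
```

Emit:
{"name": "send_rows", "arguments": {
  "offset": [
    [0, 0, 0.283],
    [0, 0, 0.567],
    [0, 0, 0.75],
    [0, 0, 0.85],
    [0, 0, 0.85],
    [0, 0, 0.85]
  ],
  "delta_rot": [
    [0, 0, 0],
    [0, 0, 0],
    [0, 0, 0],
    [0, 0, 0],
    [0, 0, 0],
    [0, 0, 0]
  ]
}}

```text
time: 43.5
tool_pos: [377.8, 305.0, 8.8]
tcp_rot: [3.141, -0.002, 0.659]
contact_force: [0.1, 0.5, -0.7]
grip_width: 91.9
finger_force: 0.0
```

Emit:
{"name": "send_rows", "arguments": {
  "offset": [
    [0, 0, 0],
    [0, 0, 0],
    [0, 0, 0],
    [0, 0, 0],
    [0, 0, 0],
    [0, 0, 0]
  ],
  "delta_rot": [
    [0, 0, 0],
    [0, 0, 0],
    [0, 0, 0],
    [0, 0, 0],
    [0, 0, 0],
    [0, 0, 0]
  ],
  "grip": 0
}}

```text
time: 44.25
tool_pos: [377.2, 305.0, 8.2]
tcp_rot: [3.141, -0.0, 0.66]
contact_force: [0.0, -1.0, 2.4]
grip_width: 59.7
finger_force: 29.9
```

```bash
python3 plan.py '377 305 110 -' '606 -260 165 0.087' '606 -260 114.5 -'; python3 plan.py '606 -260 200 -' '525 -100 190 0.5'
```

```text
cmd-meas [-0.2 -0.1 -0.2] yaw -0.0 t 44.2
{"offset":[[0.0,-0.0,-0.283],[0.0,-0.0,-0.567],[0.0,-0.0,-0.85]]} [[0,0,-0.0],[0,0,-0.0],[0,0,-0.0]]
{"offset":[[-0.092,0.328,-0.031],[-0.185,0.656,-0.061],[-0.277,0.983,-0.092]]} [[0,0,0.006],[0,0,0.012],[0,0,0.018]]
{"offset":[[-0.053,0.328,-0.03],[-0.107,0.656,-0.06],[-0.16,0.983,-0.09]]} [[0,0,0.006],[0,0,0.012],[0,0,0.018]]
{"offset":[[-0.016,0.328,-0.03],[-0.032,0.656,-0.059],[-0.048,0.983,-0.089]]} [[0,0,0.006],[0,0,0.012],[0,0,0.018]]
{"offset":[[0.021,0.328,-0.03],[0.042,0.656,-0.059],[0.064,0.983,-0.089]]} [[0,0,0.006],[0,0,0.012],[0,0,0.018]]
{"offset":[[0.059,0.328,-0.03],[0.117,0.656,-0.06],[0.176,0.983,-0.09]]} [[0,0,0.006],[0,0,0.012],[0,0,0.018]]
{"offset":[[0.027,0.091,-0.008]]} [[0,0,0.001]]
{"offset":[[0.0,-0.0,0.21],[0.0,-0.0,0.42]]} [[0,0,-0.0],[0,0,-0.0]]
end [ 6.0598e+02 -2.6001e+02  1.1454e+02  9.0000e-02] q1 -0.41 q6 1.08
cmd-meas [ 228.8 -565.   106.4] yaw -0.572 t 44.2
{"offset":[[0.0,-0.0,-0.356],[0.0,-0.0,-0.712]]} [[0,0,-0.0],[0,0,-0.0]]
{"offset":[[-0.131,-0.328,0.02],[-0.262,-0.656,0.039],[-0.393,-0.983,0.059]]} [[0,0,-0.015],[0,0,-0.031],[0,0,-0.046]]
{"offset":[[-0.02,-0.217,0.012],[-0.04,-0.434,0.024]]} [[0,0,-0.01],[0,0,-0.02]]
end [ 5.2499e+02 -1.0001e+02  1.9002e+02  5.0000e-01] q1 -0.19 q6 0.88
```

Emit:
{"name": "send_rows", "arguments": {
  "offset": [
    [0, 0, -0.283],
    [0, 0, -0.567],
    [0, 0, -0.85]
  ],
  "delta_rot": [
    [0, 0, 0],
    [0, 0, 0],
    [0, 0, 0]
  ]
}}

```text
time: 44.62
tool_pos: [376.4, 304.7, 110.5]
tcp_rot: [-3.141, 0.001, 0.66]
contact_force: [0.8, 0.9, -2.1]
grip_width: 59.6
finger_force: 29.9
```

Emit:
{"name": "send_rows", "arguments": {
  "offset": [
    [-0.092, 0.328, -0.031],
    [-0.185, 0.656, -0.061],
    [-0.277, 0.983, -0.092]
  ],
  "delta_rot": [
    [0, 0, 0.006],
    [0, 0, 0.012],
    [0, 0, 0.018]
  ]
}}

```text
time: 45.0
tool_pos: [422.9, 190.3, 120.8]
tcp_rot: [-3.141, 0.001, 0.546]
contact_force: [1.1, 0.7, -2.3]
grip_width: 59.9
finger_force: 29.9
```

Emit:
{"name": "send_rows", "arguments": {
  "offset": [
    [-0.053, 0.328, -0.03],
    [-0.107, 0.656, -0.06],
    [-0.16, 0.983, -0.09]
  ],
  "delta_rot": [
    [0, 0, 0.006],
    [0, 0, 0.012],
    [0, 0, 0.018]
  ]
}}

```text
time: 45.38
tool_pos: [467.9, 79.5, 131.4]
tcp_rot: [-3.141, 0.001, 0.432]
contact_force: [-0.2, -0.6, -2.0]
grip_width: 60.0
finger_force: 29.9
```

Emit:
{"name": "send_rows", "arguments": {
  "offset": [
    [-0.016, 0.328, -0.03],
    [-0.032, 0.656, -0.059],
    [-0.048, 0.983, -0.089]
  ],
  "delta_rot": [
    [0, 0, 0.006],
    [0, 0, 0.012],
    [0, 0, 0.018]
  ]
}}

```text
time: 45.75
tool_pos: [512.2, -29.9, 142.0]
tcp_rot: [-3.141, 0.001, 0.319]
contact_force: [0.7, 0.7, -2.2]
grip_width: 59.7
finger_force: 29.9
```

Emit:
{"name": "send_rows", "arguments": {
  "offset": [
    [0.021, 0.328, -0.03],
    [0.042, 0.656, -0.059],
    [0.064, 0.983, -0.089]
  ],
  "delta_rot": [
    [0, 0, 0.006],
    [0, 0, 0.012],
    [0, 0, 0.018]
  ]
}}

```text
time: 46.12
tool_pos: [556.7, -139.3, 152.5]
tcp_rot: [-3.14, 0.001, 0.206]
contact_force: [0.3, -0.4, -2.0]
grip_width: 59.5
finger_force: 29.9
```

Emit:
{"name": "send_rows", "arguments": {
  "offset": [
    [0.059, 0.328, -0.03],
    [0.117, 0.656, -0.06],
    [0.176, 0.983, -0.09]
  ],
  "delta_rot": [
    [0, 0, 0.006],
    [0, 0, 0.012],
    [0, 0, 0.018]
  ]
}}

```text
time: 46.5
tool_pos: [601.7, -250.3, 163.1]
tcp_rot: [-3.14, 0.001, 0.093]
contact_force: [0.5, 0.5, -1.2]
grip_width: 60.1
finger_force: 29.9
```

Emit:
{"name": "send_rows", "arguments": {
  "offset": [
    [0.027, 0.091, -0.008],
    [0.027, 0.091, -0.008],
    [0.027, 0.091, -0.008],
    [0.027, 0.091, -0.008]
  ],
  "delta_rot": [
    [0, 0, 0.001],
    [0, 0, 0.001],
    [0, 0, 0.001],
    [0, 0, 0.001]
  ]
}}

```text
time: 47.0
tool_pos: [605.9, -258.7, 165.0]
tcp_rot: [-3.141, 0.0, 0.09]
contact_force: [0.1, -0.3, -1.5]
grip_width: 60.2
finger_force: 29.9
```

Emit:
{"name": "send_rows", "arguments": {
  "offset": [
    [0, 0, 0.14],
    [0, 0, 0.27],
    [0, 0, 0.36],
    [0, 0, 0.4],
    [0, 0, 0.42],
    [0, 0, 0.42],
    [0, 0, 0.42],
    [0, 0, 0.42]
  ],
  "delta_rot": [
    [0, 0, 0],
    [0, 0, 0],
    [0, 0, 0],
    [0, 0, 0],
    [0, 0, 0],
    [0, 0, 0],
    [0, 0, 0],
    [0, 0, 0]
  ]
}}

```text
time: 48.0
tool_pos: [606.1, -260.1, 114.8]
tcp_rot: [3.141, -0.001, 0.088]
contact_force: [1.1, 0.8, -2.2]
grip_width: 59.4
finger_force: 29.9
```

Emit:
{"name": "send_rows", "arguments": {
  "offset": [
    [0, 0, 0],
    [0, 0, 0],
    [0, 0, 0],
    [0, 0, 0]
  ],
  "delta_rot": [
    [0, 0, 0],
    [0, 0, 0],
    [0, 0, 0],
    [0, 0, 0]
  ],
  "grip": 1
}}

```text
time: 48.5
tool_pos: [606.1, -260.0, 114.6]
tcp_rot: [3.142, -0.0, 0.088]
contact_force: [0.3, 0.6, -1.0]
grip_width: 90.6
finger_force: 0.0
```

Emit:
{"name": "send_rows", "arguments": {
  "offset": [
    [0, 0, -0.356],
    [0, 0, -0.712]
  ],
  "delta_rot": [
    [0, 0, 0],
    [0, 0, 0]
  ]
}}

```text
time: 48.75
tool_pos: [605.8, -259.9, 200.5]
tcp_rot: [-3.141, 0.001, 0.088]
contact_force: [0.8, -0.0, 0.6]
grip_width: 91.6
finger_force: 0.0
```

Emit:
{"name": "send_rows", "arguments": {
  "offset": [
    [-0.131, -0.328, 0.02],
    [-0.262, -0.656, 0.039],
    [-0.393, -0.983, 0.059]
  ],
  "delta_rot": [
    [0, 0, -0.015],
    [0, 0, -0.031],
    [0, 0, -0.046]
  ]
}}

```text
time: 49.12
tool_pos: [548.0, -145.6, 193.0]
tcp_rot: [3.141, -0.0, 0.38]
contact_force: [0.3, 0.6, 0.2]
grip_width: 91.9
finger_force: 0.0
```

Emit:
{"name": "send_rows", "arguments": {
  "offset": [
    [-0.02, -0.217, 0.012],
    [-0.04, -0.434, 0.024],
    [-0.04, -0.434, 0.024]
  ],
  "delta_rot": [
    [0, 0, -0.01],
    [0, 0, -0.02],
    [0, 0, -0.02]
  ]
}}

```text
time: 49.5
tool_pos: [524.5, -98.7, 190.3]
tcp_rot: [-3.141, -0.0, 0.505]
contact_force: [0.1, -0.6, -0.5]
grip_width: 91.8
finger_force: 0.0
```

```bash
python3 one.py g tin | grep -v -- ' -[0-9]*\.[0-9]*  *3.1'; python3 plan.py '480 200 140 0.8' '509.5 429 110 1.145' '509.5 429 8 -'
python3 - <<'E'
import cv2
a=cv2.imread('pics/gs.png')[200:300,220:370]; b=cv2.imread('pics/gt.png')[150:310,140:300]
cv2.imwrite('pics/g.png',cv2.hconcat([cv2.resize(a,(360,240),interpolation=2),cv2.resize(b,(240,240),interpolation=2)]))
E
```

```text
[ 525.5 -100.4  190.3] 49.6
tin top [815.75 222.28   1.13] 0.101 0.98
tin top [ 6.2787e+02 -2.9432e+02  9.0000e-02] 0.485 0.92
tin top [ 775.38 -256.39    0.88] 0.067 0.85
tin top [512.08 426.88   1.15] 0.087 0.62
tin top [777.97 365.76   1.91] 0.136 0.56
tin scene [ 773.44 -258.08    0.88] 0.096 0.94
tin scene [776.64 372.68  -1.25] 0.121 0.89
tin scene [507.45 433.06   1.24] 0.143 0.77
tin scene [817.33 225.78   1.12] 0.087 0.73
tin scene [ 5.5094e+02 -2.0081e+02  1.0000e-01] 0.063 0.66
tin scene [ 5.7176e+02 -2.2189e+02  2.0000e-02] 0.715 0.50
tin scene [ 5.8770e+02 -2.3859e+02  6.0000e-02] 0.659 0.50
cmd-meas [-0.6  0.9 -0.1] yaw 0.001 t 49.7
{"offset":[[0.121,-0.328,0.058],[0.242,-0.656,0.115],[0.363,-0.983,0.173]]} [[0,0,-0.007],[0,0,-0.013],[0,0,-0.02]]
{"offset":[[0.128,-0.246,0.046],[0.256,-0.492,0.091],[0.384,-0.738,0.137],[0.512,-0.983,0.183]]} [[0,0,-0.005],[0,0,-0.01],[0,0,-0.015],[0,0,-0.02]]
{"offset":[[0.106,-0.153,0.03],[0.211,-0.306,0.061]]} [[0,0,-0.004],[0,0,-0.007]]
{"offset":[[0.246,-0.185,0.04],[0.492,-0.37,0.08],[0.738,-0.554,0.12],[0.983,-0.739,0.16]]} [[0,0,-0.009],[0,0,-0.018],[0,0,-0.026],[0,0,-0.035]]
{"offset":[[0.316,-0.143,0.045],[0.633,-0.286,0.09]]} [[0,0,-0.01],[0,0,-0.02]]
{"offset":[[-0.0,0.0,0.283],[-0.0,0.0,0.567],[-0.0,0.0,0.85]]} [[0,0,-0.0],[0,0,-0.0],[0,0,-0.0]]
end [509.5  429.02   7.98   1.14] q1 0.7 q6 1.13
```

View pics/g.png

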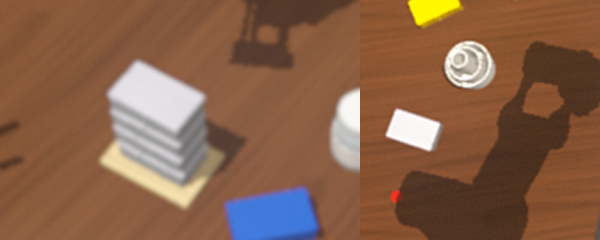

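Four tins stand square on the board (crop (155,125)). Last tin.

Emit:
{"name": "send_rows", "arguments": {
  "offset": [
    [0.121, -0.328, 0.058],
    [0.242, -0.656, 0.115],
    [0.363, -0.983, 0.173]
  ],
  "delta_rot": [
    [0, 0, -0.007],
    [0, 0, -0.013],
    [0, 0, -0.02]
  ]
}}

```text
time: 50.08
tool_pos: [506.7, 24.6, 169.0]
tcp_rot: [3.141, -0.0, 0.628]
contact_force: [0.9, -0.0, 0.1]
grip_width: 91.8
finger_force: 0.0
```

Emit:
{"name": "send_rows", "arguments": {
  "offset": [
    [0.128, -0.246, 0.046],
    [0.256, -0.492, 0.091],
    [0.384, -0.738, 0.137],
    [0.512, -0.983, 0.183]
  ],
  "delta_rot": [
    [0, 0, -0.005],
    [0, 0, -0.01],
    [0, 0, -0.015],
    [0, 0, -0.02]
  ]
}}

```text
time: 50.58
tool_pos: [487.3, 156.3, 147.0]
tcp_rot: [3.141, -0.0, 0.754]
contact_force: [-0.9, 0.1, 1.4]
grip_width: 91.7
finger_force: 0.0
```

Emit:
{"name": "send_rows", "arguments": {
  "offset": [
    [0.106, -0.153, 0.03],
    [0.211, -0.306, 0.061]
  ],
  "delta_rot": [
    [0, 0, -0.004],
    [0, 0, -0.007]
  ]
}}

```text
time: 50.82
tool_pos: [480.7, 200.4, 139.7]
tcp_rot: [3.141, -0.0, 0.798]
contact_force: [0.1, -0.0, 0.7]
grip_width: 91.6
finger_force: 0.0
```

Emit:
{"name": "send_rows", "arguments": {
  "offset": [
    [0.246, -0.185, 0.04],
    [0.492, -0.37, 0.08],
    [0.738, -0.554, 0.12],
    [0.983, -0.739, 0.16]
  ],
  "delta_rot": [
    [0, 0, -0.009],
    [0, 0, -0.018],
    [0, 0, -0.026],
    [0, 0, -0.035]
  ]
}}

```text
time: 51.32
tool_pos: [499.9, 347.1, 120.3]
tcp_rot: [3.141, -0.0, 1.018]
contact_force: [-0.0, -0.2, 0.6]
grip_width: 91.5
finger_force: 0.0
```

Emit:
{"name": "send_rows", "arguments": {
  "offset": [
    [0.316, -0.143, 0.045],
    [0.633, -0.286, 0.09],
    [0.633, -0.286, 0.09],
    [0.633, -0.286, 0.09]
  ],
  "delta_rot": [
    [0, 0, -0.01],
    [0, 0, -0.02],
    [0, 0, -0.02],
    [0, 0, -0.02]
  ]
}}

```text
time: 51.82
tool_pos: [509.9, 428.2, 109.4]
tcp_rot: [-3.141, 0.001, 1.142]
contact_force: [-0.1, -0.1, 0.5]
grip_width: 92.0
finger_force: 0.0
```

Emit:
{"name": "send_rows", "arguments": {
  "offset": [
    [0, 0, 0.283],
    [0, 0, 0.567],
    [0, 0, 0.75],
    [0, 0, 0.85],
    [0, 0, 0.85],
    [0, 0, 0.85]
  ],
  "delta_rot": [
    [0, 0, 0],
    [0, 0, 0],
    [0, 0, 0],
    [0, 0, 0],
    [0, 0, 0],
    [0, 0, 0]
  ]
}}

```text
time: 52.58
tool_pos: [510.3, 429.2, 9.3]
tcp_rot: [3.14, -0.002, 1.143]
contact_force: [0.4, 0.3, 0.5]
grip_width: 91.6
finger_force: 0.0
```

Emit:
{"name": "send_rows", "arguments": {
  "offset": [
    [0, 0, 0],
    [0, 0, 0],
    [0, 0, 0],
    [0, 0, 0],
    [0, 0, 0],
    [0, 0, 0]
  ],
  "delta_rot": [
    [0, 0, 0],
    [0, 0, 0],
    [0, 0, 0],
    [0, 0, 0],
    [0, 0, 0],
    [0, 0, 0]
  ],
  "grip": 0
}}

```text
time: 53.32
tool_pos: [509.7, 429.1, 8.2]
tcp_rot: [3.141, -0.0, 1.144]
contact_force: [0.8, -0.3, 1.4]
grip_width: 59.6
finger_force: 30.0
```

```bash
python3 plan.py '509.5 429 110 -' '500 200 160 0.7' '606 -260 195 0.087' '606 -260 146.5 -'; python3 plan.py '606 -260 240 -' '510 -60 235 0.5'
```

```text
cmd-meas [-0.2 -0.1 -0.2] yaw -0.0 t 53.3
{"offset":[[-0.0,0.0,-0.283],[-0.0,0.0,-0.567],[-0.0,0.0,-0.85]]} [[0,0,-0.0],[0,0,-0.0],[0,0,-0.0]]
{"offset":[[-0.246,0.1,-0.058],[-0.492,0.2,-0.116],[-0.738,0.299,-0.174],[-0.983,0.399,-0.232]]} [[0,0,0.01],[0,0,0.02],[0,0,0.029],[0,0,0.039]]
{"offset":[[-0.229,0.167,-0.062],[-0.457,0.334,-0.123],[-0.686,0.501,-0.185]]} [[0,0,0.011],[0,0,0.021],[0,0,0.032]]
{"offset":[[-0.125,0.246,-0.02],[-0.25,0.492,-0.041],[-0.376,0.738,-0.061],[-0.501,0.983,-0.082]]} [[0,0,0.007],[0,0,0.014],[0,0,0.02],[0,0,0.027]]
{"offset":[[-0.102,0.328,-0.025],[-0.204,0.656,-0.051],[-0.306,0.983,-0.076]]} [[0,0,0.009],[0,0,0.017],[0,0,0.026]]
{"offset":[[-0.045,0.328,-0.025],[-0.091,0.656,-0.049],[-0.136,0.983,-0.074]]} [[0,0,0.008],[0,0,0.016],[0,0,0.024]]
{"offset":[[0.003,0.269,-0.02],[0.007,0.539,-0.04],[0.01,0.808,-0.059]]} [[0,0,0.007],[0,0,0.013],[0,0,0.02]]
{"offset":[[0.0,0.0,0.202],[0.0,0.0,0.404]]} [[0,0,-0.0],[0,0,-0.0]]
end [ 6.0595e+02 -2.5997e+02  1.4646e+02  9.0000e-02] q1 -0.41 q6 1.08
cmd-meas [  96.2 -689.1  138.3] yaw -1.056 t 53.3
{"offset":[[0.0,0.0,-0.26],[0.0,0.0,-0.52],[0.0,0.0,-0.779]]} [[0,0,-0.0],[0,0,-0.0],[0,0,-0.0]]
{"offset":[[-0.123,-0.328,0.008],[-0.246,-0.656,0.016],[-0.369,-0.983,0.023]]} [[0,0,-0.012],[0,0,-0.025],[0,0,-0.037]]
{"offset":[[-0.034,-0.264,0.006],[-0.067,-0.528,0.012],[-0.101,-0.792,0.018]]} [[0,0,-0.01],[0,0,-0.019],[0,0,-0.029]]
end [ 5.1001e+02 -5.9980e+01  2.3502e+02  5.0000e-01] q1 -0.12 q6 0.95
```

Emit:
{"name": "send_rows", "arguments": {
  "offset": [
    [0, 0, -0.283],
    [0, 0, -0.567],
    [0, 0, -0.85]
  ],
  "delta_rot": [
    [0, 0, 0],
    [0, 0, 0],
    [0, 0, 0]
  ]
}}

```text
time: 53.7
tool_pos: [509.0, 428.8, 110.4]
tcp_rot: [-3.141, 0.001, 1.144]
contact_force: [0.4, -0.2, -1.3]
grip_width: 59.7
finger_force: 30.0
```

Emit:
{"name": "send_rows", "arguments": {
  "offset": [
    [-0.246, 0.1, -0.058],
    [-0.492, 0.2, -0.116],
    [-0.738, 0.299, -0.174],
    [-0.983, 0.399, -0.232]
  ],
  "delta_rot": [
    [0, 0, 0.01],
    [0, 0, 0.02],
    [0, 0, 0.029],
    [0, 0, 0.039]
  ]
}}

```text
time: 54.2
tool_pos: [503.7, 300.8, 137.6]
tcp_rot: [-3.141, 0.001, 0.897]
contact_force: [-0.1, 0.2, -0.8]
grip_width: 59.5
finger_force: 30.0
```

Emit:
{"name": "send_rows", "arguments": {
  "offset": [
    [-0.229, 0.167, -0.062],
    [-0.457, 0.334, -0.123],
    [-0.686, 0.501, -0.185]
  ],
  "delta_rot": [
    [0, 0, 0.011],
    [0, 0, 0.021],
    [0, 0, 0.032]
  ]
}}

```text
time: 54.58
tool_pos: [499.5, 198.9, 159.9]
tcp_rot: [-3.141, 0.001, 0.695]
contact_force: [0.6, -0.3, -0.7]
grip_width: 59.4
finger_force: 30.0
```

Emit:
{"name": "send_rows", "arguments": {
  "offset": [
    [-0.125, 0.246, -0.02],
    [-0.25, 0.492, -0.041],
    [-0.376, 0.738, -0.061],
    [-0.501, 0.983, -0.082]
  ],
  "delta_rot": [
    [0, 0, 0.007],
    [0, 0, 0.014],
    [0, 0, 0.02],
    [0, 0, 0.027]
  ]
}}

```text
time: 55.08
tool_pos: [529.5, 70.0, 169.6]
tcp_rot: [-3.141, 0.001, 0.527]
contact_force: [1.1, 0.6, -1.3]
grip_width: 59.8
finger_force: 30.0
```

Emit:
{"name": "send_rows", "arguments": {
  "offset": [
    [-0.102, 0.328, -0.025],
    [-0.204, 0.656, -0.051],
    [-0.306, 0.983, -0.076]
  ],
  "delta_rot": [
    [0, 0, 0.009],
    [0, 0, 0.017],
    [0, 0, 0.026]
  ]
}}

```text
time: 55.45
tool_pos: [557.3, -50.5, 178.7]
tcp_rot: [-3.141, 0.001, 0.363]
contact_force: [0.0, 0.2, -1.0]
grip_width: 59.8
finger_force: 30.0
```

Emit:
{"name": "send_rows", "arguments": {
  "offset": [
    [-0.045, 0.328, -0.025],
    [-0.091, 0.656, -0.049],
    [-0.136, 0.983, -0.074]
  ],
  "delta_rot": [
    [0, 0, 0.008],
    [0, 0, 0.016],
    [0, 0, 0.024]
  ]
}}

```text
time: 55.82
tool_pos: [584.1, -166.5, 187.4]
tcp_rot: [-3.141, 0.001, 0.212]
contact_force: [0.2, -0.1, -1.3]
grip_width: 59.8
finger_force: 30.0
```

Emit:
{"name": "send_rows", "arguments": {
  "offset": [
    [0.003, 0.269, -0.02],
    [0.007, 0.539, -0.04],
    [0.01, 0.808, -0.059],
    [0.01, 0.808, -0.059],
    [0.01, 0.808, -0.059],
    [0.01, 0.808, -0.059]
  ],
  "delta_rot": [
    [0, 0, 0.007],
    [0, 0, 0.013],
    [0, 0, 0.02],
    [0, 0, 0.02],
    [0, 0, 0.02],
    [0, 0, 0.02]
  ]
}}

```text
time: 56.58
tool_pos: [605.9, -258.7, 194.8]
tcp_rot: [-3.141, 0.0, 0.089]
contact_force: [0.5, -0.0, -0.9]
grip_width: 59.6
finger_force: 30.0
```

Emit:
{"name": "send_rows", "arguments": {
  "offset": [
    [0, 0, 0.13],
    [0, 0, 0.25],
    [0, 0, 0.34],
    [0, 0, 0.385],
    [0, 0, 0.404],
    [0, 0, 0.404],
    [0, 0, 0.404],
    [0, 0, 0.404]
  ],
  "delta_rot": [
    [0, 0, 0],
    [0, 0, 0],
    [0, 0, 0],
    [0, 0, 0],
    [0, 0, 0],
    [0, 0, 0],
    [0, 0, 0],
    [0, 0, 0]
  ]
}}

```text
time: 57.58
tool_pos: [606.1, -260.0, 146.7]
tcp_rot: [3.141, -0.001, 0.088]
contact_force: [0.1, 0.8, -0.6]
grip_width: 60.0
finger_force: 30.0
```

Emit:
{"name": "send_rows", "arguments": {
  "offset": [
    [0, 0, 0],
    [0, 0, 0],
    [0, 0, 0],
    [0, 0, 0]
  ],
  "delta_rot": [
    [0, 0, 0],
    [0, 0, 0],
    [0, 0, 0],
    [0, 0, 0]
  ],
  "grip": 1
}}

```text
time: 58.08
tool_pos: [606.0, -260.0, 146.5]
tcp_rot: [-3.142, -0.0, 0.088]
contact_force: [-0.7, -0.3, 0.8]
grip_width: 90.6
finger_force: 0.0
```

Emit:
{"name": "send_rows", "arguments": {
  "offset": [
    [0, 0, -0.26],
    [0, 0, -0.52],
    [0, 0, -0.779]
  ],
  "delta_rot": [
    [0, 0, 0],
    [0, 0, 0],
    [0, 0, 0]
  ]
}}

```text
time: 58.45
tool_pos: [605.9, -259.9, 240.9]
tcp_rot: [-3.141, -0.0, 0.088]
contact_force: [-0.2, -0.4, 0.2]
grip_width: 92.0
finger_force: 0.0
```

Emit:
{"name": "send_rows", "arguments": {
  "offset": [
    [-0.123, -0.328, 0.008],
    [-0.246, -0.656, 0.016],
    [-0.369, -0.983, 0.023]
  ],
  "delta_rot": [
    [0, 0, -0.012],
    [0, 0, -0.025],
    [0, 0, -0.037]
  ]
}}

```text
time: 58.82
tool_pos: [550.8, -145.3, 237.2]
tcp_rot: [-3.142, -0.0, 0.323]
contact_force: [0.8, 0.3, -0.7]
grip_width: 91.6
finger_force: 0.0
```

Emit:
{"name": "send_rows", "arguments": {
  "offset": [
    [-0.034, -0.264, 0.006],
    [-0.067, -0.528, 0.012],
    [-0.101, -0.792, 0.018],
    [-0.101, -0.792, 0.018]
  ],
  "delta_rot": [
    [0, 0, -0.01],
    [0, 0, -0.019],
    [0, 0, -0.029],
    [0, 0, -0.029]
  ]
}}

```text
time: 59.32
tool_pos: [509.3, -58.3, 235.4]
tcp_rot: [-3.141, -0.0, 0.505]
contact_force: [-0.7, -0.1, 0.2]
grip_width: 91.9
finger_force: 0.0
```

```bash
python3 one.py i; python3 - <<'E'
import cv2
a=cv2.imread('pics/is.png')[190:300,220:370]; b=cv2.imread('pics/is.png')[120:200,340:460]; c=cv2.imread('pics/it.png')[120:240,330:450]
cv2.imwrite('pics/i.png',cv2.hconcat([cv2.resize(a,(327,240),interpolation=2),cv2.resize(b,(220,240),interpolation=2),cv2.resize(c,(240,240),interpolation=2)]))
E
```

```text
[510.4 -60.1 235.3] 59.425
```

View pics/i.png

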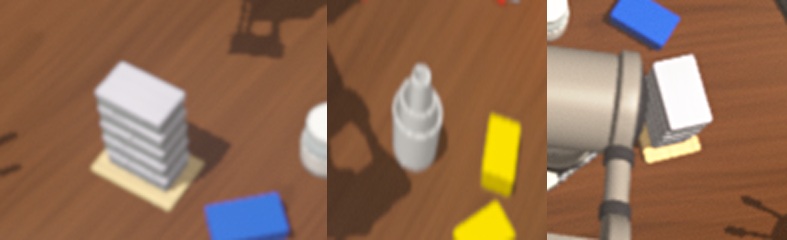

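View pics/it.png

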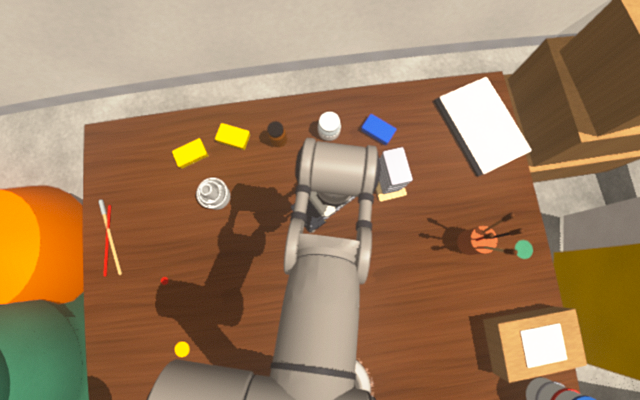

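The top view shows the five-tin column on the board at (393,172), the nest in the tub at (212,193), and the jars and look-alikes untouched. I'm handing in.

```bash
python3 -c "
from h import *
print(ticket.close_job())"
```

```text
the job is handed in; nothing more can be done
None
```

I handed the job in at about 59 s: the large and small pots (there was no medium one) are nested upright in the tub, and all five tins stand in one square column on the board; the hand-in gave no verdict.

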